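Fetch the bench timer from behind the reagent bottles

ROBOT

A 6-joint arm with a two-finger parallel gripper is mounted at the origin on a cart in front of the work surface, level with it; the furniture and walls round the work are solid. World frame = base frame: x ahead of the robot, y to its left, z up, the work surface at z = 0. Lengths are in mm, angles in rad, forces in N, time in s.
With the tool pointing down it reaches from about 250 to 850 mm from the base axis. Payload 12.5 kg.
Tool frame: the origin (TCP) lies at the very end of the fingers, on their centre line; the grasp point (between the pads) lies 19 mm behind it; z points along the fingers, y is the line along which they close (so a half turn about z gives the same grasp; the last joint's range is limited). The gripper opens to 93 mm and grips with 3 to 60 N. Pads are 15 mm wide; open, the fingers measure 128 mm over their backs; the gripper's body (75 mm by 188 mm) begins 65 mm behind the grasp point.
Start: joints at [-1.287, 0.351, 1.652, -0, 1.139, -0.085], TCP at [198.291, -512.996, 180.533] pointing down, gripper open.
Joint ranges: [-2.75, 2.75], [-0.79, 2.1], [0.01, 2.65], [-1.57, 4.71], [0.07, 3.14], [-2.87, 2.87]. Speed limits (rad/s): [2.22, 2.22, 2.79, 3.14, 3.14, 3.14].

INTERFACE

Orientations are given as a rotation vector (axis times angle).
In Python, from workcell import observe, viewer, ticket, nets gives the robot as it stands.
- The arm moves only by the tool apply_moves, never from a script. Its argument "commands" is text: rows parted by semicolons, each of 4 numbers parted by spaces: the shift along the tool's x, y, z in m, then the turn about the tool's z in degrees. In form: tx ty tz yaw; .... A call has 1 to 10 rows; each row is the pose to reach, as a shift and turn from the pose commanded when the call began, along the tool's axes at that moment; what a row does not reach only later rows make up. A row lasts 1/12 s, in which the tool goes at most 41.7 mm and 7.16 degrees, less where a joint would pass 70% of its speed; a pose out of reach is approached as far as the arm can. A call with a gripper value outside its range is refused whole. "claw" is the opening, from -1 (shut) to 1 (fully open), set as the call begins (left out, the last holds). The fingers move at their own pace and stop on an object; "squeeze" is the grip in N (left out, the last holds). Time passes only in rows, so rows that repeat a pose let the fingers close. It gives the time, the measured TCP pose, the force, the opening and the grip force at its end, in the units of the state.
- observe(): the state, without advancing time (a new reading comes with each control period).
- viewer.camera(name): name is "scene" or "side" or "wrist"; returns the picture (480x640x3 uint8, red, green, blue); there is no depth.
- viewer.camera_params(name): a dict with "fx", "fy", "cx", "cy" (pixels), "R" (3x3) and "t" (3): a world point X has camera coordinates R X + t; the wrist camera has in their place "hand_eye" (4x4, takes a point from camera to tool coordinates, whose origin is the TCP and whose axes are the flange's). Camera axes: x right, y down, z forward; pixel columns grow to the right and rows downward; lengths in mm; the calibration is good to about 2 mm. A picture is of the moment at which its call begins: read the wrist's pose just before it. camera_params takes no time and is no camera call.
- ticket.sign_off(): hands the job in; it is judged then, once.
Trained networks look in the newest picture that a camera, given by its name, has taken for a name from the list of things; names that differ only in an ending like _2 or _b are one class to them, and where a whole thing is asked for, a point or a joint stands for the part that bears it (a point fixed in the world has none). Each returns a list of dicts, best first, with "confidence" (0 to 1); they miss things now and then, are a little off and sometimes report something else, mostly with a low value. They report only what shows in the picture. A call takes as long as a camera call. They do not tell look-alikes from the thing itself.
- nets.recognise(camera, label): "extent" ([left, top, right, bottom] as shares, 0 to 1, of the picture: columns of its width, rows of its height, round what is visible of it).
- nets.regions_of(camera, label): "region" (480x640 bool, what is visible of it) and "extent" ([left, top, right, bottom] as shares, 0 to 1, of the picture: columns of its width, rows of its height, round what is visible of it).
- nets.place_of(camera, label): "at" ([column, row] as shares, 0 to 1, of the picture: columns of its width, rows of its height: a listed point, or the origin of a listed thing).
The state is a dict: "t": time; "q": joint angles; "joint_velocities": joint speeds; "effort": joint torques, N m; "position": TCP position; "tcp_rot": TCP orientation; "force": force on the tool from outside, world axes, zero at the start; "torque": the same for the moment, N m; "width": finger opening in mm; "grasp_force": force on a finger pad.
Only numpy, scipy, OpenCV 4.12 (cv2) and the standard library are available. Lean on these libraries where they do the work, as an engineer would, in place of code of your own. Each camera call takes 0.05 s, during which the arm holds its last target. There are 200 camera calls.

TASK

I need the bench timer that stands in the grey caddy behind the two reagent bottles. Stand both bottles in the white spill tray first, then lift the timer out and lay it flat in the middle of the green mat, and only then put the bottles back in the caddy, the blue-capped one on the blue round pad and the black-capped one on the black round pad, each upright and in the middle of its pad. Do not shift the tally counter or the roll of tape.

Things in the scene. Friction and masses are not known exactly. Their poses are not given: they have to be found in the camera images.
- timer: cream square bench timer with a small display and three coloured keys, 64 x 64 mm, 24 mm high, lying flat; origin at the centre of its underside, z up, x and y parallel to its sides. About 0.06 kg. At the start it lies in the caddy's rear bay, turned no more than 0.06 rad from the caddy's own axes; there it can be gripped only across the caddy's x direction (front and rear sides), once the bottles are away
- bottle_blue: glass bottle with a blue cap and pink contents, round body 52 mm diameter up to 70 mm above its underside, narrower towards the cap, 98 mm high in all, 0.12 to 0.24 kg; origin at the centre of its underside, z up
- bottle_black: glass bottle with a black cap and a pale blue band, round body 50 mm diameter up to 80 mm above its underside, narrower towards the cap, 106 mm high in all, 0.11 to 0.22 kg; origin at the centre of its underside, z up
- caddy: fixed grey caddy, 150 x 150 mm, origin at the centre of its underside, z up; base 4 mm thick, front (-x) and side edges with a lip 10 mm high, rear (+x) edge open. The bottles stand side by side in its front half on two round pads centred at x = -36 mm, y = +36 and -36 mm, 72 mm apart. The timer lies in the rear half at about x = +38 mm, y = 0 between two upright cheeks 36 mm high (inner faces at y = +41 and -41 mm, from x = +5 to +75 mm)
- pad_blue: blue round pad, 68 mm diameter, 2 mm thick, fixed on the caddy's base under the blue-capped bottle; origin at the centre of its underside, 4 mm above the bench, so that its top is 6 mm above the bench
- pad_black: black round pad, 68 mm diameter, 2 mm thick, fixed on the caddy's base under the black-capped bottle; origin at the centre of its underside, 4 mm above the bench, so that its top is 6 mm above the bench
- spill_tray: fixed white open tray, 130 x 130 mm, 14 mm high, walls 4 mm and floor 4 mm thick; origin at the centre of its underside, x and y parallel to its sides. Both bottles fit in side by side on a diagonal, 30 mm from the centre in x and in y
- timer_mat: fixed green square mat, 88 x 88 mm, 3 mm thick; origin at the centre of its underside, x and y parallel to its sides
- tally_counter: grey hand tally counter with red knob, 60 x 94 mm, 50 mm high, loose bystander; origin at the centre of its underside
- tape_roll: yellow roll of tape lying flat, 82 mm diameter, 19 mm high, loose bystander; origin at the centre of its underside
There are look-alikes about, which are no part of the job. Leave any orange look-alike of the bottle_black alone.

How it is judged:
By the outcome, as a careful person would: the job done as asked, in the order asked, and still so for the second after the job is handed in, with the robot touching nothing.
It also fails if it takes over 115 s, if anything falls off the work surface, if the arm or the gripper's body presses on something with over 40 N, if the wrist force passes 120 N, or if a joint passes its speed limit or range.

## Working session

There is one attempt and no reset: what is moved stays moved. The work goes in short steps, Python scripts to look and compute and a tool call to move; the robot and the scene stay as the last step left them, time stands still between calls to the robot, and variables do not carry over. Pictures are saved under pics/ and viewed, at most 14 in all, crops included, and the job is handed in when it is done.

Besides the shell and the picture viewer there is one more tool, called after ">>>" as name(argument=value, ...) on one line, values as JSON. apply_moves: Moves the arm, as the interface text tells. Its arguments: {"type":"object","properties":{"commands":{"type":"string"},"claw":{"type":"number"},"squeeze":{"type":"number"}},"required":["commands"]}

```bash
mkdir -p pics; ls; cat > h.py <<'E'
import numpy as np, cv2
from workcell import observe, viewer, ticket, nets
from scipy.spatial.transform import Rotation as Ro
def params(cam, s=None):
    p=viewer.camera_params(cam)
    if cam=="wrist":
        s=s or observe(); T=np.eye(4); T[:3,:3]=Ro.from_rotvec(s["tcp_rot"]).as_matrix(); T[:3,3]=s["position"]
        M=np.linalg.inv(T@np.array(p["hand_eye"])); p=dict(p); p["R"]=M[:3,:3]; p["t"]=M[:3,3]
    return p
def ray(p,uv,z):
    R=np.array(p["R"]);t=np.array(p["t"]);c=-R.T@t
    d=R.T@np.array([(uv[0]-p["cx"])/p["fx"],(uv[1]-p["cy"])/p["fy"],1.])
    return c+d*(z-c[2])/d[2]
def proj(p,X):
    x=np.array(p["R"])@np.array(X,float)+np.array(p["t"]); return np.array([p["fx"]*x[0]/x[2]+p["cx"],p["fy"]*x[1]/x[2]+p["cy"]])
def px(at): return np.array(at)*[640,480]
def shot(cam,name):
    s=observe(); im=viewer.camera(cam); cv2.imwrite(f"pics/{name}.png",cv2.cvtColor(np.array(im),cv2.COLOR_RGB2BGR)); return params(cam,s),im
E
python3 - <<'E'
from h import *
s=observe();print({k:np.round(v,3) for k,v in s.items()})
for c in ["scene","side"]:
    p,im=shot(c,c)
    print(c,np.round(-np.array(p["R"]).T@p["t"]))
    for l,z in [("bottle_blue",6),("bottle_black",6),("timer",4),("caddy",0),("pad_blue",4),("pad_black",4),("spill_tray",0),("timer_mat",0),("tally_counter",0),("tape_roll",0)]:
        for r in nets.place_of(c,l)[:3]:
            print(l,round(r["confidence"],2),px(r["at"]).round(),ray(p,px(r["at"]),z).round()[:2])
E
```

```text
pics
{'t': np.float64(0.0), 'q': array([-1.287,  0.351,  1.652,  0.   ,  1.139, -0.085]), 'joint_velocities': array([-0.001, -0.001,  0.   ,  0.001,  0.   , -0.002]), 'effort': array([ 0.0000e+00, -4.9732e+01, -2.8525e+01,  7.0000e-02,  2.6000e-02,
       -0.0000e+00]), 'position': array([ 198.206, -512.634,  179.999]), 'tcp_rot': array([-3.087, -0.576,  0.   ]), 'force': array([-0.198, -1.214, -0.019]), 'torque': array([ 0.024, -0.026, -0.047]), 'grasp_force': np.float64(0.0), 'width': np.float64(92.786)}
scene [ -52. -680.  635.]
bottle_black 0.75 [216. 278.] [ 315. -167.]
pad_black 0.45 [448. 239.] [ 650. -451.]
spill_tray 0.7 [289. 308.] [ 341. -311.]
timer_mat 0.91 [232. 230.] [431. -94.]
tape_roll 0.95 [450. 239.] [ 657. -453.]
side [385. 371. 665.]
bottle_blue 0.68 [304. 255.] [ 512. -292.]
bottle_black 0.64 [415. 330.] [ 325. -163.]
bottle_black 0.61 [273. 285.] [ 548. -218.]
bottle_black 0.16 [276. 287.] [ 543. -213.]
timer 0.92 [253. 254.] [ 597. -281.]
pad_blue 0.79 [302. 256.] [ 514. -289.]
pad_black 0.57 [275. 281.] [ 547. -227.]
spill_tray 0.95 [412. 260.] [ 335. -314.]
spill_tray 0.59 [276. 283.] [ 546. -227.]
timer_mat 0.83 [337. 362.] [430. -95.]
tally_counter 0.94 [316. 185.] [ 524. -489.]
tape_roll 0.97 [248. 190.] [ 648. -451.]
```

View pics/scene.png

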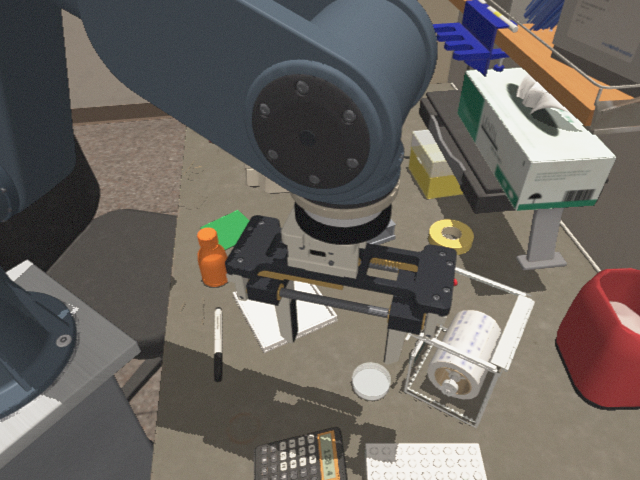

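View pics/side.png

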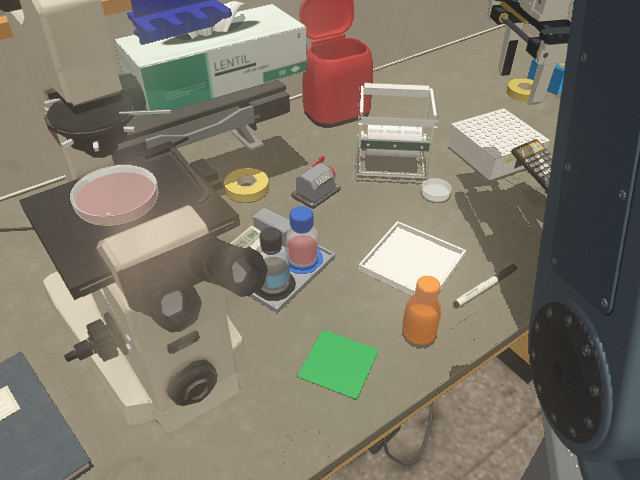

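The side view shows the caddy near (285,260), with the blue-capped bottle at (302,240), the black-capped one at (272,262) and the timer behind them at (250,238). The tray is at (412,258) and the mat at (338,364). The orange look-alike at (422,310) stands alone and must be left. The black-capped bottle with the pale blue band at (272,262) is the one wanted. A tall microscope stands at (190,320), close to the caddy.

```bash
cat >> h.py <<'E'
def square(p,mask,z,size):
    """fit a square of known size to a region's ground projection: centre, yaw"""
    c=max(cv2.findContours(mask.astype(np.uint8),cv2.RETR_EXTERNAL,cv2.CHAIN_APPROX_NONE)[0],key=cv2.contourArea)[:,0,:]
    g=np.array([ray(p,q,z)[:2] for q in c],np.float32)
    r=cv2.minAreaRect(g); return np.round(r[0],1),np.round(r[1],1),round((np.deg2rad(r[2])+np.pi/4)%(np.pi/2)-np.pi/4,3)
def cmd(x,y,z,yaw=None,s=None):
    """shift in tool axes (mm) and turn (deg) to TCP target; yaw = world direction of the closing line"""
    s=s or observe(); R=Ro.from_rotvec(s["tcp_rot"]).as_matrix()
    d=R.T@(np.array([x,y,z])-s["position"]); a=np.arctan2(R[1,1],R[0,1])
    t=0 if yaw is None else np.rad2deg((a-yaw+np.pi/2)%np.pi-np.pi/2)
    return d.round(1), round(t,1), "closing yaw now %.3f"%a
E
python3 - <<'E'
from h import *
p,im=shot("side","side2")
for l,z in [("timer_mat",3),("spill_tray",14),("caddy",0),("timer",28),("bottle_blue",50),("bottle_black",50)]:
    for r in nets.regions_of("side",l)[:2]:
        print(l,round(r["confidence"],2),(np.array(r["extent"])*[640,480,640,480]).round(),square(p,r["region"],z,0))
for n,uv,z in [("foot",(215,420),0),("foot2",(150,440),0),("foot3",(240,360),0),("eyep",(262,275),150),("eyep",(262,275),200),("stage",(240,215),150),("stage",(20,205),150),("stage",(100,300),150),("caddy front corner",(278,307),0),("caddy right corner",(334,257),0)]: print(n,z,ray(p,uv,z).round())
R=Ro.from_rotvec(observe()["tcp_rot"]).as_matrix();print(R.round(3)); print(np.array(viewer.camera_params("wrist")["hand_eye"]).round(2), viewer.camera_params("wrist")["fx"])
print(cmd(440,-330,330,0))
E
```

```text
timer_mat 0.72 [297. 328. 381. 400.] (array([428.4, -91.7]), array([89.7, 88.5]), np.float64(-0.257))
timer_mat 0.64 [225. 169. 267. 203.] (array([ 655.8, -466. ]), array([ 84. , 104.7]), np.float64(0.223))
spill_tray 0.96 [359. 222. 463. 293.] (array([ 335.8, -300.6]), array([143.4, 132.5]), np.float64(-0.451))
spill_tray 0.19 [251. 207. 332. 314.] (array([ 512. , -235.1]), array([153.8,  51.6]), np.float64(-0.547))
caddy 0.59 [252. 206. 334. 313.] (array([ 517. , -249.6]), array([156.7,  52.8]), np.float64(-0.511))
timer 0.7 [233. 227. 260. 252.] (array([ 599.3, -292.9]), array([53.3, 48.9]), np.float64(-0.358))
bottle_blue 0.75 [288. 202. 318. 266.] (array([ 516.4, -292.6]), array([ 51.7, 147.2]), np.float64(0.202))
bottle_black 0.84 [259. 225. 289. 294.] (array([ 548. , -233.2]), array([ 43.5, 148.2]), np.float64(0.287))
bottle_black 0.63 [403. 277. 441. 345.] (array([ 320.7, -168.6]), array([128. ,  48.9]), np.float64(-0.045))
foot 0 [572.  18.   0.]
foot2 0 [644.  57.   0.]
foot3 0 [564. -76.   0.]
eyep 150 [ 529. -103.  150.]
eyep 200 [515. -57. 200.]
stage 150 [ 586. -210.  150.]
stage 150 [ 896. -181.  150.]
stage 150 [709. -32. 150.]
caddy front corner 0 [ 532. -179.    0.]
caddy right corner 0 [ 463. -300.    0.]
[[ 0.933  0.36   0.   ]
 [ 0.36  -0.933  0.   ]
 [ 0.    -0.    -1.   ]]
[[  -0.     -0.97   -0.24   65.34]
 [   1.     -0.     -0.     -1.1 ]
 [  -0.     -0.24    0.97 -204.7 ]
 [   0.      0.      0.      1.  ]] 345.05202540852093
(array([ 291.4,  -83.6, -149.5]), np.float64(-68.9), 'closing yaw now -1.202')
```

>>> apply_moves(commands="0.03 -0.01 -0.04 0;0.06 -0.02 -0.08 0;0.09 -0.04 -0.11 0;0.26 -0.107 -0.15 0;0.26 -0.107 -0.15 0;0.26 -0.107 -0.15 0;0.26 -0.107 -0.15 0;0.26 -0.107 -0.15 0;0.26 -0.107 -0.15 0;0.26 -0.107 -0.15 0")

```text
t: 2.28
position: [403.4, -318.4, 331.0]
tcp_rot: [3.087, 0.581, 0.001]
force: [-0.2, -0.5, -0.9]
width: 92.9
grasp_force: 0.0
```

```bash
python3 - <<'E'
from h import *
p,im=shot("wrist","w1"); print(observe()["position"],observe()["t"])
for l,z in [("bottle_blue",6),("bottle_black",6),("timer",4),("caddy",0),("pad_blue",4),("pad_black",4),("spill_tray",0),("timer_mat",0),("tally_counter",0),("tape_roll",0)]:
    for r in nets.place_of("wrist",l)[:2]:
        print(l,round(r["confidence"],2),px(r["at"]).round(),ray(p,px(r["at"]),z).round(1)[:2])
for l,z in [("timer_mat",3),("spill_tray",14),("caddy",4),("timer",28)]:
    for r in nets.regions_of("wrist",l)[:1]:
        print(l,round(r["confidence"],2),square(p,r["region"],z,0))
E
```

```text
[ 402.38013404 -319.18720254  330.43773996] 2.3333
bottle_blue 0.6 [321. 124.] [ 511.4 -286.9]
bottle_black 0.81 [286.  80.] [ 548.4 -218.7]
bottle_black 0.75 [204. 215.] [ 320.5 -168.1]
timer 0.77 [342.  65.] [ 595.3 -285.3]
timer 0.17 [290.  81.] [ 549.7 -224.9]
caddy 0.93 [321.  87.] [ 558.3 -268.6]
spill_tray 0.62 [291. 236.] [ 336.1 -305.5]
timer_mat 0.56 [181. 130.] [428.5 -97.6]
tally_counter 0.77 [437. 161.] [ 526.2 -469.7]
tape_roll 0.91 [469.  72.] [ 653.2 -458.1]
tape_roll 0.58 [176. 127.] [429.9 -88.8]
timer_mat 0.82 (array([428.1, -91.6]), array([88.6, 88.9]), np.float64(-0.27))
spill_tray 0.84 (array([ 335.3, -306.8]), array([130.7, 133.4]), np.float64(-0.444))
caddy 0.82 (array([ 566.9, -267. ]), array([157.1, 162.4]), np.float64(-0.483))
timer 0.81 (array([ 593. , -285.6]), array([63.6, 64.9]), np.float64(-0.436))
```

View pics/w1.png

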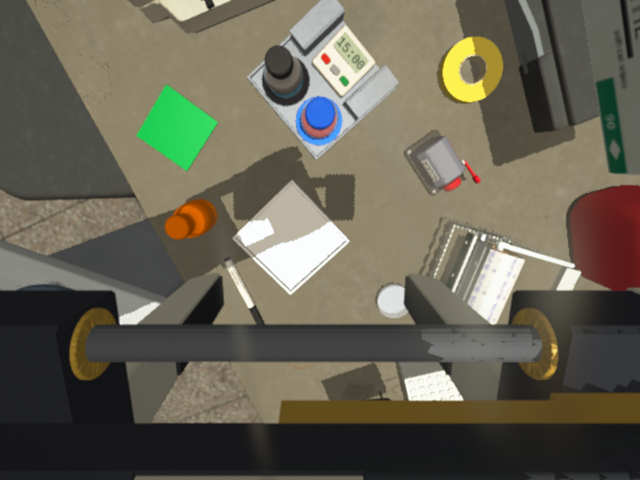

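The wrist view shows the black cap at (280,60) and the blue cap at (319,112). The timer, reading 15:00, is at (343,60), the tray at (291,237) and the mat at (177,127). The orange look-alike is at (195,218). The microscope shows only at the top left edge, around (215,20). The caddy's black and blue bottles stand on the round pads of matching colour, so they are the ones meant.

```bash
python3 - <<'E'
from h import *
s=observe(); p=params("wrist"); q=params("side")
print(s["q"].round(3))
for uv in [(155,35),(290,0),(215,30)]:
  print(uv,[ray(p,uv,z).round()[:2].tolist() for z in (0,60,100,150,200,250)])
for uv in [(237,218),(262,275),(160,140),(262,290)]:
  print("side",uv,[ray(q,uv,z).round()[:2].tolist() for z in (0,60,100,150,200,250)])
im=viewer.camera("wrist")[:160,100:420]; cv2.imwrite("pics/w1c.png",cv2.resize(im[:,:,::-1],None,fx=2.4,fy=2.4,interpolation=cv2.INTER_CUBIC))
E
```

```text
[-0.762  0.169  1.522  0.     1.451  0.44 ]
(155, 35) [[537.0, -30.0], [528.0, -60.0], [523.0, -80.0], [516.0, -104.0], [509.0, -129.0], [502.0, -154.0]]
(290, 0) [[644.0, -191.0], [624.0, -202.0], [610.0, -210.0], [593.0, -220.0], [576.0, -230.0], [560.0, -239.0]]
(215, 30) [[573.0, -106.0], [560.0, -127.0], [552.0, -142.0], [542.0, -159.0], [532.0, -177.0], [521.0, -194.0]]
side (237, 218) [[648.0, -370.0], [624.0, -303.0], [608.0, -259.0], [588.0, -203.0], [569.0, -147.0], [549.0, -92.0]]
side (262, 275) [[572.0, -241.0], [555.0, -185.0], [543.0, -149.0], [529.0, -103.0], [515.0, -57.0], [501.0, -11.0]]
side (160, 140) [[872.0, -587.0], [828.0, -501.0], [799.0, -443.0], [762.0, -371.0], [726.0, -299.0], [689.0, -227.0]]
side (262, 290) [[564.0, -209.0], [548.0, -157.0], [537.0, -122.0], [524.0, -78.0], [510.0, -35.0], [497.0, 9.0]]
```

View pics/w1c.png

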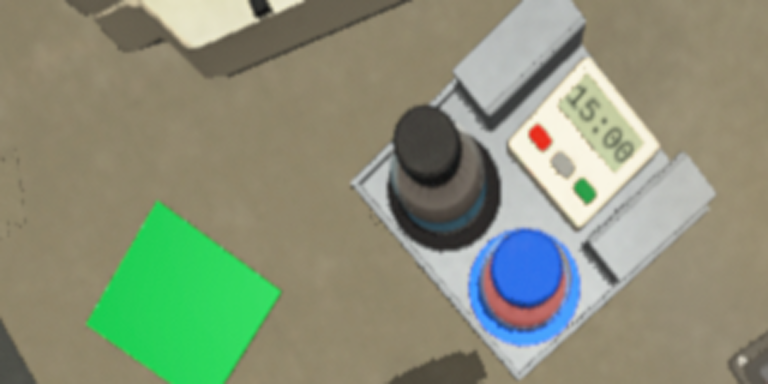

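>>> apply_moves(commands="0.106 0.053 0 0;0.106 0.053 0 0;0.106 0.053 0 0;0.106 0.053 0 0;0.106 0.053 0 0")

```text
t: 3.5
position: [521.1, -330.3, 329.2]
tcp_rot: [-3.087, -0.578, 0.002]
force: [-1.4, -0.4, -0.2]
width: 92.9
grasp_force: 0.0
```

```bash
python3 - <<'E'
from h import *
p,im=shot("wrist","w2"); s=observe(); print(s["position"],s["t"])
for l,z in [("bottle_blue",6),("bottle_black",6),("timer",4),("caddy",0),("pad_blue",6),("pad_black",6),("timer_mat",3)]:
    for r in nets.place_of("wrist",l)[:1]:
        print(l,round(r["confidence"],2),px(r["at"]).round(),ray(p,px(r["at"]),z).round(1)[:2])
for l,z in [("timer_mat",3),("caddy",4),("timer",28),("spill_tray",14)]:
    for r in nets.regions_of("wrist",l)[:1]:
        print(l,round(r["confidence"],2),square(p,r["region"],z,0))
E
```

```text
[ 520.1310993  -330.50707699  329.9305273 ] 3.55
bottle_blue 0.78 [283. 197.] [ 509.1 -283.5]
bottle_black 0.76 [254. 156.] [ 549.4 -223. ]
timer 0.91 [306. 140.] [ 599.6 -287. ]
caddy 0.71 [287. 155.] [ 568.6 -268.1]
pad_blue 0.65 [285. 192.] [ 516.3 -284.5]
pad_black 0.77 [253. 158.] [ 547.3 -222.3]
timer_mat 0.71 [150. 198.] [432.4 -93.7]
timer_mat 0.68 (array([428.2, -92. ]), array([88.2, 88. ]), np.float64(-0.263))
caddy 0.91 (array([ 563.9, -267.2]), array([153.2, 154.7]), np.float64(-0.479))
timer 0.56 (array([ 595.4, -285.7]), array([65., 63.]), np.float64(-0.45))
spill_tray 0.73 (array([ 337.5, -306.5]), array([132.7, 133.7]), np.float64(-0.419))
```

View pics/w2.png

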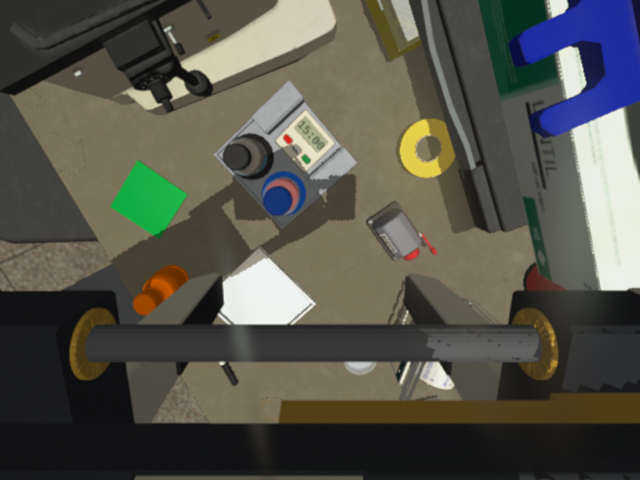

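```bash
python3 - <<'E'
from h import *
p=params("wrist"); q=params("side")
for uv in [(237,218),(262,275),(215,420),(240,360)]:
  print("side",uv,[(z,proj(p,ray(q,uv,z)).round().tolist()) for z in (0,50,100,150,200,250,300)])
for uv in [(212,20),(335,25),(130,100),(210,90),(170,108)]:
  print("wrist",uv,[(z,ray(p,uv,z).round()[:2].tolist()) for z in (0,50,100,150,200,250)])
E
```

```text
side (237, 218) [(0, [370.0, 129.0]), (50, [332.0, 125.0]), (100, [285.0, 120.0]), (150, [225.0, 113.0]), (200, [146.0, 105.0]), (250, [38.0, 93.0]), (300, [-118.0, 76.0])]
side (262, 275) [(0, [270.0, 146.0]), (50, [230.0, 142.0]), (100, [181.0, 138.0]), (150, [118.0, 132.0]), (200, [36.0, 124.0]), (250, [-77.0, 114.0]), (300, [-239.0, 99.0])]
side (215, 420) [(0, [100.0, 78.0]), (50, [54.0, 73.0]), (100, [-3.0, 66.0]), (150, [-76.0, 57.0]), (200, [-171.0, 46.0]), (250, [-302.0, 30.0]), (300, [-493.0, 7.0])]
side (240, 360) [(0, [162.0, 109.0]), (50, [119.0, 104.0]), (100, [65.0, 98.0]), (150, [-4.0, 91.0]), (200, [-94.0, 81.0]), (250, [-217.0, 68.0]), (300, [-396.0, 49.0])]
wrist (212, 20) [(0, [701.0, -110.0]), (50, [690.0, -128.0]), (100, [678.0, -147.0]), (150, [667.0, -165.0]), (200, [656.0, -183.0]), (250, [645.0, -202.0])]
wrist (335, 25) [(0, [756.0, -270.0]), (50, [740.0, -274.0]), (100, [723.0, -277.0]), (150, [707.0, -280.0]), (200, [691.0, -284.0]), (250, [674.0, -287.0])]
wrist (130, 100) [(0, [559.0, -29.0]), (50, [561.0, -55.0]), (100, [563.0, -81.0]), (150, [565.0, -107.0]), (200, [567.0, -133.0]), (250, [569.0, -159.0])]
wrist (210, 90) [(0, [614.0, -134.0]), (50, [611.0, -150.0]), (100, [608.0, -166.0]), (150, [605.0, -182.0]), (200, [602.0, -198.0]), (250, [598.0, -214.0])]
wrist (170, 108) [(0, [570.0, -86.0]), (50, [571.0, -107.0]), (100, [572.0, -127.0]), (150, [573.0, -148.0]), (200, [574.0, -168.0]), (250, [575.0, -189.0])]
```

The stage's near corner (side pixel 237,218, wrist pixel about 10,93) triangulates to roughly (545,-80) at z 260, and its edge runs to (680,-213). For the bottles I'll turn the wrist so the camera points away from the microscope.

>>> apply_moves(commands="0.01 -0.045 0 -70;0.01 -0.045 0 -70;0.01 -0.045 0 -70;0.01 -0.045 0 -70;0.01 -0.045 0 -70;0.01 -0.045 0 -70;0.01 -0.045 0 -70;0.01 -0.045 0 -70;0.01 -0.045 0 -70;0.01 -0.045 0 -70", claw=0.72)

```text
t: 4.93
position: [513.3, -285.1, 330.5]
tcp_rot: [-2.192, -2.25, 0.0]
force: [0.1, 0.1, -0.2]
width: 79.9
grasp_force: 0.0
```

>>> apply_moves(commands="0 0 0 -70;0 0 0 -70;0 0 0 -70;0 0 0 -70;0 0 0 -70;0 0 0 -70;0 0 0 -70;0 0 0 -70;0 0 0 -70;0 0 0 -70")

```text
t: 5.77
position: [513.3, -285.1, 330.6]
tcp_rot: [0.505, 3.101, -0.0]
force: [-0.5, -0.2, -1.6]
width: 80.1
grasp_force: 0.0
```

>>> apply_moves(commands="0 0 0.03 -50;0 0 0.06 -50;0 0 0.09 -50;0 0 0.13 -50;0 0 0.13 -50;0 0 0.13 -50;0 0 0.13 -50;0 0 0.13 -50")

```text
t: 6.43
position: [513.3, -285.1, 200.4]
tcp_rot: [0.852, -3.024, -0.0]
force: [0.1, 1.0, 0.3]
width: 80.0
grasp_force: 0.0
```

```bash
python3 - <<'E'
from h import *
p,im=shot("wrist","w3"); s=observe(); print(s["position"],s["t"],s["q"].round(2))
for l,z in [("bottle_blue",6),("bottle_black",6),("pad_blue",6),("pad_black",6),("caddy",0)]:
    for r in nets.place_of("wrist",l)[:1]:
        print(l,round(r["confidence"],2),px(r["at"]).round(),ray(p,px(r["at"]),z).round(1)[:2])
print(cmd(513,-285,46))
E
```

```text
[ 513.33593751 -285.12827799  200.5470259 ] 6.4833 [-0.59  0.4   1.53 -0.    1.21 -2.7 ]
bottle_black 0.87 [499. 124.] [ 319.8 -163.1]
pad_blue 0.57 [486. 239.] [429.6 -94.5]
caddy 0.59 [304. 260.] [ 566.2 -264.7]
(array([  0.2,   0.3, 154.6]), 0, 'closing yaw now 2.112')
```

View pics/w3.png

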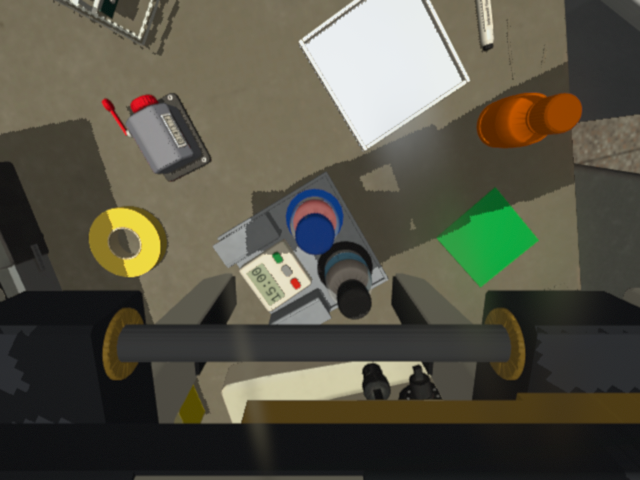

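The new wrist view has the blue cap at (315,234) over its pad at (314,213), the black cap at (353,298), and the orange look-alike far right at (530,118). I'll check the cap and pad pixels against the calibration.

```bash
python3 - <<'E'
from h import *
p=params("wrist")
print(proj(p,[513.3,-285.1,200]),"blue cap",ray(p,(315,234),104),"pad",ray(p,(314,216),6),"black cap",ray(p,(353,299),112), "pad", ray(p,(344,272),6))
im=cv2.imread("pics/w3.png"); hsv=cv2.cvtColor(im,cv2.COLOR_BGR2HSV)
m=((hsv[...,0]>100)&(hsv[...,0]<118)&(hsv[...,1]>180)).astype(np.uint8); 
n,l,st,c=cv2.connectedComponentsWithStats(m); print([(st[i].tolist(),c[i].round(1).tolist()) for i in range(1,n) if st[i,4]>150])
E
```

```text
[311.54662552 267.54601401] blue cap [ 512.03291396 -282.89008653  104.        ] pad [ 512.75993464 -283.35474759    6.        ] black cap [ 544.77648259 -222.70965148  112.        ] pad [ 553.12280463 -216.4479919     6.        ]
[([286, 189, 57, 40, 508], [314.1, 202.4]), ([296, 214, 38, 40, 1187], [314.7, 234.0])]
```

>>> apply_moves(commands="0 0.002 0.04 0;0 0.002 0.08 0;0 0.002 0.115 0;0 0.002 0.145 0;0 0.002 0.154 0;0 0.002 0.154 0")

```text
t: 7.23
position: [511.2, -282.7, 44.7]
tcp_rot: [0.841, -3.024, -0.005]
force: [0.7, 0.4, -0.0]
width: 79.6
grasp_force: 0.0
```

>>> apply_moves(commands="0 0 0 0;0 0 0 0;0 0 0 0;0 0 0 0;0 0 0 0;0 0 0 0", claw=-0.1, squeeze=20)

```text
t: 7.73
position: [512.8, -283.8, 47.5]
tcp_rot: [-0.843, 3.025, -0.002]
force: [0.4, -0.1, 5.7]
width: 51.3
grasp_force: 20.0
```

>>> apply_moves(commands="0 0 -0.02 0;0 0 -0.05 0;0.02 0.007 -0.07 3;0.05 0.019 -0.07 7;0.085 0.033 -0.07 11;0.12 0.046 -0.07 15;0.15 0.058 -0.07 19;0.18 0.069 -0.07 19;0.197 0.076 -0.07 19;0.205 0.079 -0.07 19")

```text
t: 8.57
position: [293.9, -321.7, 116.6]
tcp_rot: [0.329, -3.124, -0.001]
force: [1.0, 0.1, -1.1]
width: 51.4
grasp_force: 20.0
```

```bash
python3 - <<'E'
from h import *
p,im=shot("wrist","w4"); s=observe(); print(s["position"],s["t"],s["q"].round(2),s["width"],s["grasp_force"])
for r in nets.regions_of("wrist","spill_tray")[:1]: print(r["confidence"],square(p,r["region"],14,0))
print(cmd(296.1,-320.9,44))
E
```

```text
[ 293.99786407 -321.89172327  116.62281646] 8.6167 [-0.94  0.23  2.   -0.    0.91 -2.72] 51.15033619071168 19.997475743293762
0.93 (array([ 333.4, -305.9]), array([130.2, 130.7]), np.float64(-0.454))
(array([-0.9,  0.9, 72.7]), 0, 'closing yaw now 1.781')
```

View pics/w4.png

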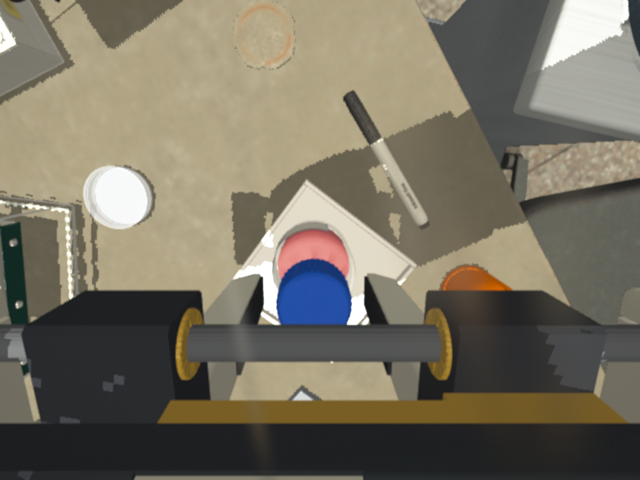

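The wrist view shows the blue bottle held upright at (314,300) with the tray beneath it, its near corner at (307,183).

>>> apply_moves(commands="0 0.001 0.03 0;0 0.001 0.055 0;0 0.001 0.068 0;0 0.001 0.072 0;0 0.001 0.0725 0;0 0.001 0.0725 0")

```text
t: 9.17
position: [296.7, -320.8, 44.2]
tcp_rot: [-0.333, 3.124, -0.0]
force: [0.2, 0.3, -2.1]
width: 51.6
grasp_force: 20.0
```

>>> apply_moves(commands="0 0 0 0;0 0 0 0;0 0 0 0;0 0 -0.03 0;0 0 -0.07 0;0 0 -0.11 0;0 0 -0.15 0;0 0 -0.15 0", claw=0.72)

```text
t: 9.83
position: [297.8, -323.4, 201.2]
tcp_rot: [-0.331, 3.118, -0.015]
force: [0.5, 0.5, 0.5]
width: 79.8
grasp_force: 0.0
```

```bash
python3 - <<'E'
from h import *
print(cmd(547.5,-220.5,200,2.22), observe()["q"].round(2))
E
```

```text
(array([-265.8,   48.2,    2. ]), np.float64(-25.1), 'closing yaw now 1.783') [-0.93  0.12  1.9  -0.    1.11 -2.72]
```

>>> apply_moves(commands="-0.267 0.048 0 -25;-0.267 0.048 0 -25;-0.267 0.048 0 -25;-0.267 0.048 0 -25;-0.267 0.048 0 -25;-0.267 0.048 0 -25;-0.267 0.048 0 -25;-0.267 0.048 0 -25;-0.267 0.048 0 -25;-0.267 0.048 0 -25")

```text
t: 10.67
position: [546.0, -218.0, 194.0]
tcp_rot: [1.0, -2.978, -0.0]
force: [1.2, 0.0, -0.0]
width: 79.8
grasp_force: 0.0
```

```bash
python3 - <<'E'
from h import *
p,im=shot("wrist","w5"); s=observe(); print(s["position"],s["t"],s["q"].round(2))
print(proj(p,s["position"]))
for l,z in [("bottle_blue",4),("bottle_black",6),("pad_blue",6),("pad_black",6),("spill_tray",0)]:
    for r in nets.place_of("wrist",l)[:2]:
        print(l,round(r["confidence"],2),px(r["at"]).round(),ray(p,px(r["at"]),z).round(1)[:2])
E
```

```text
[ 545.85452477 -218.18909699  194.19814151] 10.7167 [-0.46  0.41  1.53 -0.    1.2  -2.68]
[311.22179025 267.34873243]
bottle_black 0.86 [484.  77.] [ 319.3 -164. ]
bottle_black 0.7 [310. 219.] [ 550.  -217.9]
pad_blue 0.66 [285. 158.] [ 512.4 -281.2]
```

View pics/w5.png

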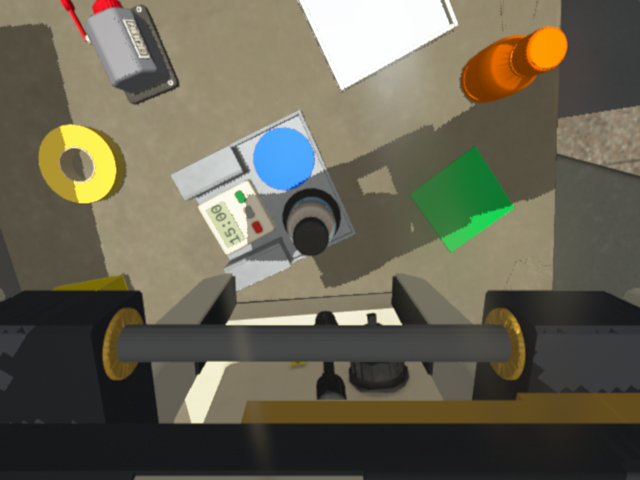

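The wrist view shows the black cap at (311,237) on its pad at (311,222), the empty blue pad at (284,158), and no collisions around the gripper.

```bash
cat >> h.py <<'E'
def bluepad(p,name,zmin=6):
    hsv=cv2.cvtColor(cv2.imread(f"pics/{name}.png"),cv2.COLOR_BGR2HSV)
    m=((hsv[...,0]>98)&(hsv[...,0]<118)&(hsv[...,1]>120)&(hsv[...,2]>150)).astype(np.uint8)
    c=max(cv2.findContours(m,cv2.RETR_EXTERNAL,cv2.CHAIN_APPROX_NONE)[0],key=cv2.contourArea)[:,0,:]
    g=np.array([ray(p,q,zmin)[:2] for q in c],np.float32); return cv2.minEnclosingCircle(g),cv2.fitEllipse(g)
E
python3 - <<'E'
from h import *
p=params("wrist")
print(bluepad(p,"w5"))
print("cap",ray(p,(311,237),112),"pad",ray(p,(311,221),6))
for a in ((545.9,-218.2),(548,-220)): print(proj(p,[*a,112]),proj(p,[*a,6]))
E
```

```text
(((513.88671875, -282.6631774902344), 33.86971664428711), ((514.157470703125, -282.65313720703125), (65.67341613769531, 66.02665710449219), 60.87486267089844))
cap [ 546.41303467 -219.12929364  112.        ] pad [ 551.47046546 -216.30473301    6.        ]
[312.23054379 237.17166657] [312.59164544 216.22222218]
[309.06941524 237.84547322] [310.24783166 216.72940169]
```

>>> apply_moves(commands="0 0 0.04 0;0 0 0.08 0;0 0 0.115 0;0 0 0.138 0;0 0 0.146 0;0 0 0.146 0;0 0 0.146 0")

```text
t: 11.55
position: [547.2, -218.2, 49.2]
tcp_rot: [-1.0, 2.977, -0.001]
force: [1.1, -0.4, -0.1]
width: 80.4
grasp_force: 0.0
```

>>> apply_moves(commands="0 0 0 0;0 0 0 0;0 0 0 0;0 0 0 0;0 0 0 0;0 0 0 0", claw=-0.1, squeeze=20)

```text
t: 12.05
position: [547.0, -217.9, 48.5]
tcp_rot: [-1.0, 2.977, -0.001]
force: [0.4, -0.7, 2.9]
width: 49.4
grasp_force: 20.0
```

```bash
python3 - <<'E'
from h import *
print(cmd(375,-291.5,118,1.85),observe()["position"])
E
```

```text
(array([181.5,  45.1, -69.6]), np.float64(21.1), 'closing yaw now 2.219') [ 547.03193235 -217.93008683   48.48629425]
```

>>> apply_moves(commands="0 0 -0.02 0;0 0 -0.05 0;0.02 0.005 -0.07 3;0.05 0.0125 -0.07 7;0.085 0.021 -0.07 11;0.12 0.03 -0.07 15;0.148 0.037 -0.07 19;0.17 0.042 -0.07 21;0.1815 0.045 -0.07 21;0.1815 0.045 -0.07 21")

```text
t: 12.88
position: [373.4, -292.0, 118.1]
tcp_rot: [0.44, -3.11, -0.0]
force: [-0.0, 0.6, -1.4]
width: 49.6
grasp_force: 20.0
```

>>> apply_moves(commands="0 0 0.03 0;0 0 0.055 0;0 0 0.068 0;0 0 0.072 0;0 0 0.072 0;0 0 0.072 0")

```text
t: 13.38
position: [375.8, -291.2, 46.1]
tcp_rot: [-0.443, 3.11, 0.0]
force: [0.1, -0.0, -1.4]
width: 49.8
grasp_force: 20.0
```

>>> apply_moves(commands="0 0 0 0;0 0 0 0;0 0 0 0;0 0 -0.03 0;0 0 -0.07 0;0 0 -0.11 0;0 0 -0.15 0;0 0 -0.18 0;0 0 -0.18 0", claw=0.72)

```text
t: 14.13
position: [376.8, -293.2, 232.2]
tcp_rot: [-0.44, 3.104, -0.012]
force: [-0.8, -0.2, 0.5]
width: 80.2
grasp_force: 0.0
```

```bash
python3 - <<'E'
from h import *
p,im=shot("wrist","w6"); s=observe(); print(s["position"],s["t"])
q,_=shot("side","s6")
for l in ("bottle_blue","bottle_black"):
    for r in nets.place_of("side",l)[:2]: print(l,round(r["confidence"],2),px(r["at"]).round(),ray(q,px(r["at"]),4).round(1)[:2])
for r in nets.regions_of("side","timer")[:1]: print(square(q,r["region"],28,0))
a=cv2.imread("pics/s6.png")[180:400,200:480]; cv2.imwrite("pics/s6c.png",cv2.resize(a,None,fx=2.5,fy=2.5))
print(cmd(596,-285.5,226,-0.46))
E
```

```text
[ 375.92807713 -292.35238042  228.95600553] 14.1833
bottle_blue 0.85 [437. 254.] [ 294.2 -330.1]
bottle_black 0.82 [387. 262.] [ 374.7 -297.6]
bottle_black 0.66 [438. 254.] [ 293. -332.]
(array([ 587.8, -284.1]), array([55.5, 77.2]), np.float64(-0.456))
(array([-214.5,  -56.5,   -1.8]), np.float64(-47.5), 'closing yaw now 1.852')
```

View pics/s6c.png

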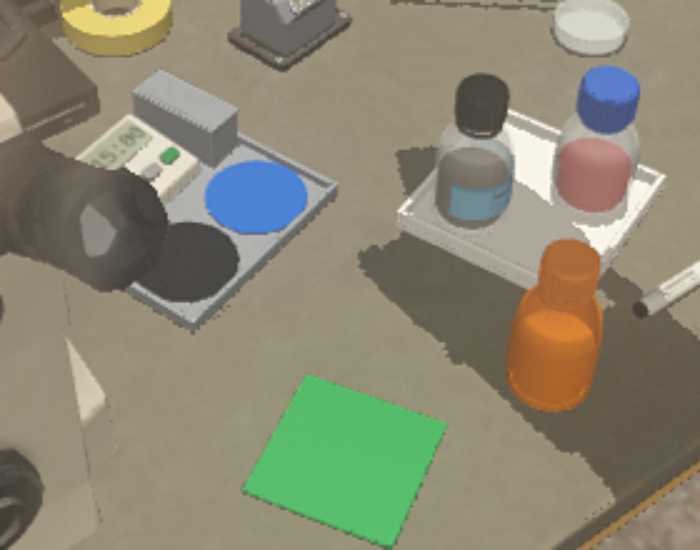

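The crop shows the black-capped bottle (475,150) and the blue-capped one (600,140) both upright in the tray. The two pads are free, and the timer lies in the caddy at (140,155).

>>> apply_moves(commands="-0.2145 -0.0565 0 70;-0.2145 -0.0565 0 70;-0.2145 -0.0565 0 70;-0.2145 -0.0565 0 70;-0.2145 -0.0565 0 70;-0.2145 -0.0565 0 70;-0.2145 -0.0565 0 70;-0.2145 -0.0565 0 70;-0.2145 -0.0565 0 70;-0.2145 -0.0565 0 70", claw=1)

```text
t: 15.22
position: [596.2, -285.7, 223.9]
tcp_rot: [-1.431, -2.793, -0.0]
force: [-0.1, 0.5, -0.7]
width: 93.1
grasp_force: 0.0
```

>>> apply_moves(commands="0 0 0 62.5;0 0 0 62.5;0 0 0 62.5;0 0 0 62.5;0 0 0 62.5;0 0 0 62.5;0 0 0 62.5;0 0 0 62.5;0 0 0 62.5;0 0 0 62.5")

```text
t: 16.05
position: [596.1, -285.9, 224.2]
tcp_rot: [-2.671, -1.649, 0.002]
force: [0.1, 0.4, 0.5]
width: 92.9
grasp_force: 0.0
```

```bash
python3 - <<'E'
from h import *
p,im=shot("wrist","w7"); s=observe(); print(s["position"],s["t"],s["q"].round(2))
print(proj(p,s["position"]),proj(p,[596,-285.5,28]))
for r in nets.regions_of("wrist","timer")[:1]: print(r["confidence"],square(p,r["region"],28,0))
for r in nets.regions_of("wrist","caddy")[:1]: print(r["confidence"],square(p,r["region"],4,0))
print(bluepad(p,"w7")[0])
E
```

```text
[ 596.17877515 -285.88701313  224.42267752] 16.1 [-0.52  0.52  1.28 -0.    1.34 -0.06]
[316.02997392 266.68299547] [314.91866919 214.66697887]
0.78 (array([ 597.4, -284.7]), array([63.9, 62.6]), np.float64(-0.465))
0.91 (array([ 561.8, -270.5]), array([158.4, 154.3]), np.float64(-0.483))
((514.2076416015625, -282.2415466308594), 33.98658752441406)
```

View pics/w7.png

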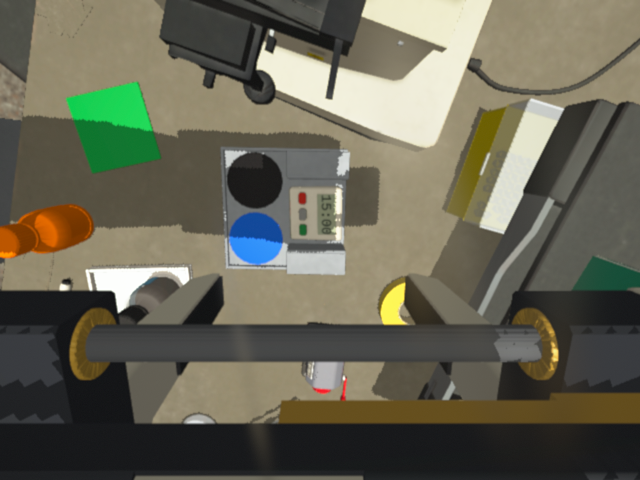

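The wrist view shows the timer at (316,213) between the cheeks, both pads free, and the knob (258,85) and microscope foot clear of the descent.

>>> apply_moves(commands="0.001 0 0.04 0;0.001 0 0.08 0;0.001 0 0.12 0;0.001 0 0.16 0;0.001 0 0.185 0;0.001 0 0.205 0;0.001 0 0.2155 0;0.001 0 0.2155 0;0.001 0 0.2155 0")

```text
t: 16.95
position: [597.3, -285.3, 11.0]
tcp_rot: [2.669, 1.658, 0.0]
force: [-0.2, 0.4, 0.3]
width: 93.2
grasp_force: 0.0
```

>>> apply_moves(commands="0 0 0 0;0 0 0 0;0 0 0 0;0 0 0 0;0 0 0 0;0 0 0 0", claw=0.1, squeeze=15)

```text
t: 17.45
position: [597.1, -285.3, 10.8]
tcp_rot: [2.669, 1.656, 0.0]
force: [-0.0, -0.7, 0.1]
width: 57.4
grasp_force: 0.0
```

```bash
python3 - <<'E'
from h import *
s=observe(); print(s["position"],s["width"],s["grasp_force"])
p,im=shot("wrist","w8"); s=observe(); print(s["position"],s["width"],s["grasp_force"],s["force"])
for r in nets.regions_of("wrist","timer")[:1]: print(r["confidence"],square(p,r["region"],28,0))
print(nets.place_of("wrist","timer")[:1])
E
```

```text
[ 597.12010288 -285.2633419    10.81438873] 57.414846015911316 0.0
[ 597.08859114 -285.24639185   10.72135929] 54.42998481565363 0.0 [ 0.44745188  0.30446356 -0.04268804]
0.85 (array([ 597.9, -283.3]), array([65. , 59.4]), np.float64(-0.452))
[{'at': [0.4897, 0.5508], 'confidence': 0.68}]
```

View pics/w8.png

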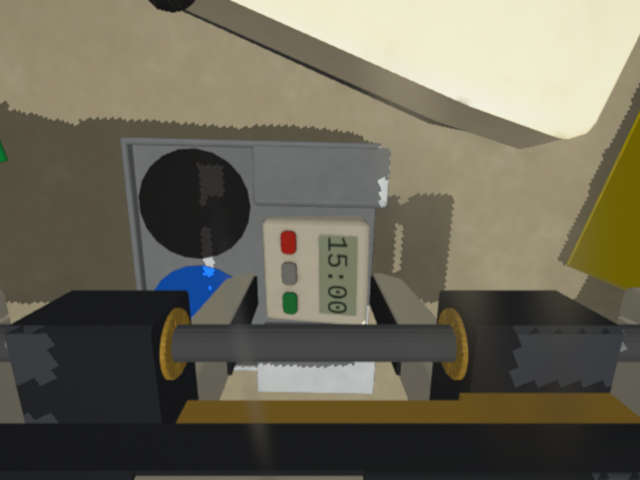

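>>> apply_moves(commands="0 0 0 0;0 0 0 0;0 0 0 0")

```text
t: 17.85
position: [597.0, -285.2, 10.5]
tcp_rot: [-2.67, -1.656, 0.0]
force: [0.2, -0.7, 0.1]
width: 51.1
grasp_force: 0.0
```

```bash
python3 - <<'E'
from h import *
p,im=shot("wrist","w9"); q,_=shot("side","s9")
s=observe(); print(s["position"],s["width"],s["grasp_force"],s["force"],s["q"].round(3))
for r in nets.regions_of("wrist","timer")[:1]: print(r["confidence"],square(p,r["region"],28,0),(np.array(r["extent"])*[640,480,640,480]).round())
print(proj(p,s["position"]))
for n,y in (("L",-27),("R",27)):
    R=Ro.from_rotvec(s["tcp_rot"]).as_matrix(); print(n,[proj(p,s["position"]+R@np.array([x,y,0])).round() for x in (-7.5,7.5)])
print(bluepad(p,"w7")[0])
a=cv2.imread("pics/w9.png")[190:390,180:440]; b=cv2.imread("pics/s9.png")[180:300,190:350]
a=cv2.resize(a,(520,400)); b=cv2.resize(b,(280,210)); o=np.zeros((400,800,3),np.uint8); o[:,:520]=a;o[:210,520:]=b; cv2.imwrite("pics/w9c.png",o)
E
```

```text
[ 597.0100607  -285.21661356   10.49885732] 51.276143548928246 0.0 [0.08162017 0.39237736 0.42201368] [-0.516  0.745  1.456 -0.     0.941 -0.056]
0.64 (array([ 597.9, -283. ]), array([64.9, 59.6]), np.float64(-0.461)) [263. 215. 368. 324.]
[315.93471626 266.53880466]
L [array([273., 278.]), array([272., 255.])]
R [array([359., 278.]), array([360., 255.])]
((570.9382934570312, -253.32965087890625), 16.796289443969727)
```

View pics/w9c.png

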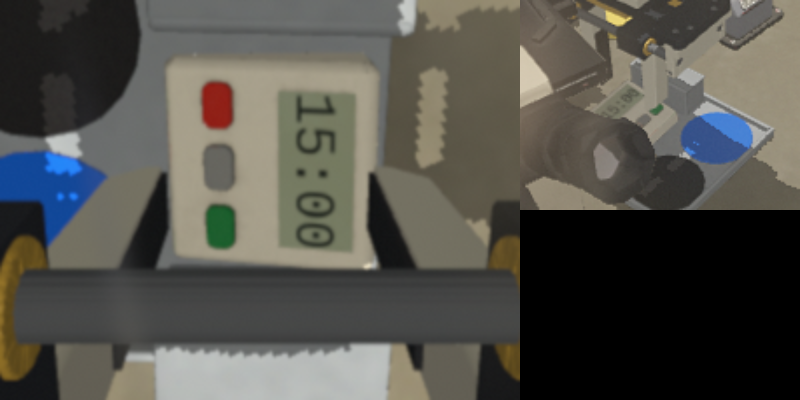

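The fingers closed to 51 mm without touching anything, so the real finger ends look higher than the TCP reading suggests. The side camera can settle it: I'll mark where the front finger tip would sit at two different heights.

```bash
python3 - <<'E'
from h import *
q=params("side"); s=observe(); R=Ro.from_rotvec(s["tcp_rot"]).as_matrix()
b=cv2.imread("pics/s9.png"); b=cv2.resize(b[170:300,210:350],None,fx=4.6,fy=4.6,interpolation=cv2.INTER_CUBIC)
for z,c in ((0,(0,0,255)),(15,(0,255,255)),(30,(0,255,0)),(84,(255,0,255))):
  for y in (-25.6,25.6):
    u=(proj(q,s["position"]+R@np.array([0,y,-z]))-[210,170])*4.6; print(z,y,u.round())
    cv2.drawMarker(b,(int(u[0]),int(u[1])),c,cv2.MARKER_CROSS,14,1)
cv2.imwrite("pics/s9c.png",b); print(b.shape)
E
```

```text
0 -25.6 [252. 395.]
0 25.6 [143. 337.]
15 -25.6 [249. 364.]
15 25.6 [139. 307.]
30 -25.6 [247. 333.]
30 25.6 [135. 276.]
84 -25.6 [237. 215.]
84 25.6 [121. 158.]
(598, 644, 3)
```

View pics/s9c.png

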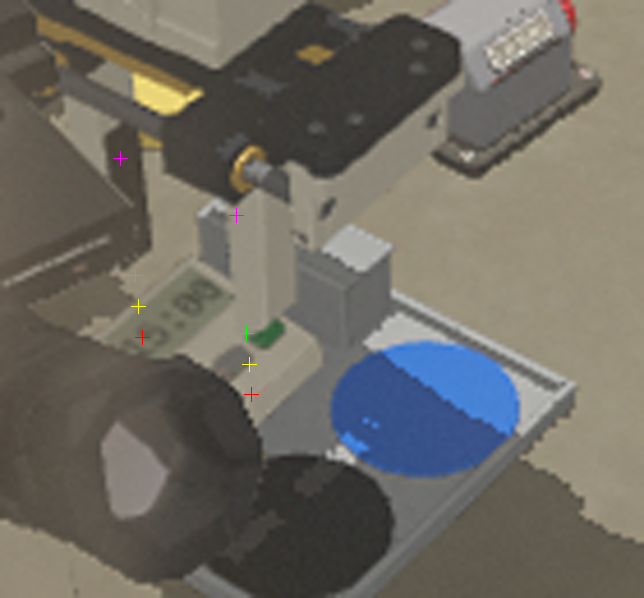

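In the crop the front finger visibly ends near (262,322), above the timer's top. That fits about 33 mm behind the nominal TCP (green mark), so the real finger ends sit roughly 33 mm higher than reported. I'll open the fingers and descend further in small steps while watching the force.

>>> apply_moves(commands="0 0 0 0;0 0 0 0;0 0 0 0;0 0 0 0;0 0 0 0;0 0 0 0;0 0 0 0;0 0 0 0", claw=1)

```text
t: 18.67
position: [597.0, -285.2, 10.5]
tcp_rot: [2.67, 1.656, 0.0]
force: [0.6, -0.2, -0.2]
width: 92.5
grasp_force: 0.0
```

>>> apply_moves(commands="0 0 0.005 0;0 0 0.01 0;0 0 0.015 0;0 0 0.02 0;0 0 0.02 0")

```text
t: 19.08
position: [596.3, -284.8, -11.0]
tcp_rot: [-2.668, -1.655, 0.002]
force: [-0.1, 0.4, -0.9]
width: 93.1
grasp_force: 0.0
```

```bash
python3 - <<'E'
from h import *
p,im=shot("wrist","w10"); q,_=shot("side","s10"); s=observe(); print(s["position"],s["width"],s["force"].round(1),s["t"])
for r in nets.regions_of("wrist","timer")[:1]: print(r["confidence"],square(p,r["region"],28,0))
E
```

```text
[ 596.86369652 -285.1164856    -9.86015813] 92.97877052203228 [ 0.2 -0.5  0.1] 19.1833
0.91 (array([ 600.5, -278.1]), array([54.9, 60. ]), np.float64(-0.452))
```

>>> apply_moves(commands="0 0 0.003 0;0 0 0.006 0;0 0 0.009 0;0 0 0.01 0;0 0 0.01 0")

```text
t: 19.65
position: [596.9, -285.1, -19.9]
tcp_rot: [-2.669, -1.656, 0.0]
force: [-0.1, 0.3, 0.6]
width: 92.8
grasp_force: 0.0
```

>>> apply_moves(commands="0 0 0 0;0 0 0 0;0 0 0 0;0 0 0 0;0 0 0 0;0 0 0 0;0 0 0 0", claw=0.2, squeeze=15)

```text
t: 20.23
position: [597.1, -285.3, -19.4]
tcp_rot: [2.669, 1.656, 0.0]
force: [0.3, -0.3, -0.2]
width: 56.4
grasp_force: 0.2
```

>>> apply_moves(commands="0 0 0 0;0 0 0 0")

```text
t: 20.4
position: [597.1, -285.3, -19.4]
tcp_rot: [2.669, 1.656, 0.0]
force: [-0.5, -0.0, 0.6]
width: 56.3
grasp_force: 0.3
```

```bash
python3 - <<'E'
from h import *
p,im=shot("wrist","w11"); q,_=shot("side","s11"); s=observe(); print(s["position"],s["width"],s["grasp_force"],s["force"].round(1),s["t"])
for n in ("s10","s11"):
    b=cv2.imread(f"pics/{n}.png")[200:270,225:310]; cv2.imwrite(f"pics/{n}c.png",b)
a=cv2.resize(cv2.imread("pics/s10.png")[190:270,220:310],(400,356)); b=cv2.resize(cv2.imread("pics/s11.png")[190:270,220:310],(400,356))
c=cv2.imread("pics/w11.png")[200:350,140:500]; c=cv2.resize(c,(576,240))
o=np.zeros((600,800,3),np.uint8); o[:356,:400]=a;o[:356,400:]=b;o[356:596,:576]=c; cv2.imwrite("pics/m11.png",o)
E
```

```text
[ 597.15330585 -285.25569443  -19.37276198] 55.874859195488085 0.35398034378886223 [ 0.8 -0.2  0.6] 20.5
```

View pics/m11.png

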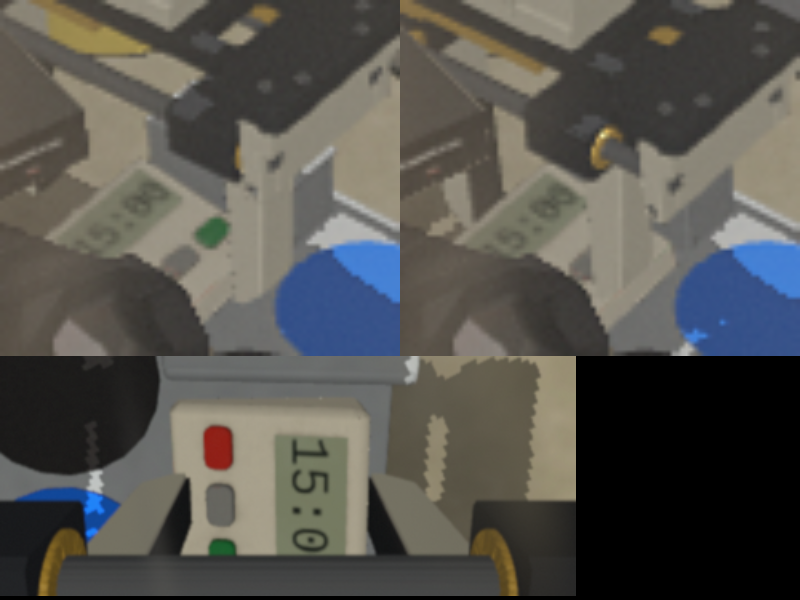

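The fingers stopped exactly at the commanded 55.8 mm with almost no force. I'll close a little further to see whether they are touching anything.

>>> apply_moves(commands="0 0 0 0;0 0 0 0;0 0 0 0", claw=0.1, squeeze=10)

```text
t: 20.75
position: [597.1, -285.3, -19.4]
tcp_rot: [2.669, 1.656, 0.0]
force: [1.2, 0.1, 0.3]
width: 51.4
grasp_force: 0.4
```

```bash
python3 - <<'E'
from h import *
p,im=shot("wrist","w12"); s=observe(); print(s["position"],s["width"],s["grasp_force"],s["force"].round(1),s["t"])
for r in nets.regions_of("wrist","timer")[:1]: print(r["confidence"],square(p,r["region"],28,0))
E
```

```text
[ 597.12063408 -285.24984589  -19.40338637] 51.32322271974384 0.46860027126967907 [ 1.6 -0.4  0.8] 20.8
0.65 (array([ 596.3, -273.7]), array([50.1, 58.5]), np.float64(-0.449))
```

Nothing is gripped, so the finger ends are still at about the timer's top. The real ends are about 43 mm behind the reported TCP. I'll open and go lower in small steps.

>>> apply_moves(commands="0 0 0 0;0 0 0 0;0 0 0 0;0 0 0 0;0 0 0 0;0 0 0 0;0 0 0 0;0 0 0 0", claw=1)

```text
t: 21.52
position: [597.0, -285.2, -19.5]
tcp_rot: [-2.67, -1.656, 0.0]
force: [0.8, -0.3, 0.3]
width: 92.9
grasp_force: 0.0
```

>>> apply_moves(commands="0 0 0.003 0;0 0 0.006 0;0 0 0.008 0;0 0 0.008 0")

```text
t: 21.85
position: [596.7, -285.0, -28.2]
tcp_rot: [-2.669, -1.656, 0.001]
force: [0.2, 0.3, -0.1]
width: 93.3
grasp_force: 0.0
```

>>> apply_moves(commands="0 0 0.002 0;0 0 0.004 0;0 0 0.004 0")

```text
t: 22.1
position: [596.9, -285.1, -31.9]
tcp_rot: [-2.669, -1.656, 0.0]
force: [-0.7, 0.2, -0.5]
width: 92.9
grasp_force: 0.0
```

>>> apply_moves(commands="0 0 0 0;0 0 0 0;0 0 0 0;0 0 0 0;0 0 0 0;0 0 0 0;0 0 0 0", claw=0.15, squeeze=12)

```text
t: 22.68
position: [597.0, -285.2, -31.4]
tcp_rot: [-2.67, -1.656, 0.0]
force: [0.4, 0.7, -0.3]
width: 62.5
grasp_force: 11.9
```

Gripped: width 62.5 mm, grip 12 N. Before carrying the timer I'll triangulate the microscope's eyepieces from the saved views to choose a clear path to the mat.

```bash
python3 - <<'E'
from h import *
hp=viewer.camera_params("wrist")
def wp(pos,rv): return params("wrist",{"position":np.array(pos),"tcp_rot":np.array(rv)})
w2=wp([520.13,-330.5,329.93],[-3.087,-.578,.002]); w7=wp([596.18,-285.89,224.42],[-2.671,-1.649,.002])
sd=params("side")
def r(p,uv):
    R=np.array(p["R"]);c=-R.T@np.array(p["t"]);d=R.T@np.array([(uv[0]-p["cx"])/p["fx"],(uv[1]-p["cy"])/p["fy"],1.]);return c,d/np.linalg.norm(d)
def tri(a,b):
    (c1,d1),(c2,d2)=a,b; t=np.linalg.lstsq(np.c_[d1,-d2],c2-c1,rcond=None)[0]; x,y=c1+t[0]*d1,c2+t[1]*d2; return ((x+y)/2).round(),round(np.linalg.norm(x-y),1)
for a in [(200,85),(162,100)]:
  for b in [(258,88),(210,80)]: print("w2",a,"w7",b,tri(r(w2,a),r(w7,b)))
  for b in [(238,268),(178,305)]: print("w2",a,"side",b,tri(r(w2,a),r(sd,b)))
for b in [(258,88),(210,80)]:
  for c in [(238,268),(178,305)]: print("w7",b,"side",c,tri(r(w7,b),r(sd,c)))
# scene: left edge of microscope nothing; stage corner
print(cmd(428.2,-92,60,1.31), observe()["q"].round(2))
E
```

```text
w2 (200, 85) w7 (258, 88) (array([ 608., -153.,  103.]), np.float64(2.4))
w2 (200, 85) w7 (210, 80) (array([ 598., -183.,  234.]), np.float64(31.6))
w2 (200, 85) side (238, 268) (array([ 595., -156.,   99.]), np.float64(29.6))
w2 (200, 85) side (178, 305) (array([ 636., -125.,   48.]), np.float64(50.4))
w2 (162, 100) w7 (258, 88) (array([ 596., -176.,  229.]), np.float64(36.4))
w2 (162, 100) w7 (210, 80) (array([ 579., -140.,  153.]), np.float64(4.7))
w2 (162, 100) side (238, 268) (array([ 573., -129.,  129.]), np.float64(8.2))
w2 (162, 100) side (178, 305) (array([609., -96.,  89.]), np.float64(69.3))
w7 (258, 88) side (238, 268) (array([ 594., -155.,   97.]), np.float64(27.9))
w7 (258, 88) side (178, 305) (array([ 631., -127.,   55.]), np.float64(59.8))
w7 (210, 80) side (238, 268) (array([ 574., -134.,  123.]), np.float64(4.9))
w7 (210, 80) side (178, 305) (array([ 606., -104.,   92.]), np.float64(80.6))
(array([  98.1, -237.1,  -91.4]), np.float64(78.6), 'closing yaw now -0.460') [-0.52  0.8   1.47  0.    0.87 -0.06]
```

The nearest protrusions are focus knobs at about (576,-134,140) and (608,-153,103). I'll lift straight up, back away toward the robot, and then swing to the mat with the camera on the robot's side.

>>> apply_moves(commands="0 0 -0.015 0;0 0 -0.045 0;0 0 -0.08 0;0 0 -0.105 0;-0.007 -0.02 -0.11 0;-0.017 -0.055 -0.11 -7;-0.029 -0.09 -0.11 -14;-0.039 -0.12 -0.11 -21;-0.047 -0.145 -0.11 -28;-0.047 -0.152 -0.11 -35")

```text
t: 23.52
position: [436.7, -259.1, 79.4]
tcp_rot: [-2.041, -2.387, 0.001]
force: [-0.3, -1.0, -0.7]
width: 62.8
grasp_force: 11.8
```

```bash
python3 - <<'E'
from h import *
s=observe(); print(s["position"],s["width"],s["grasp_force"]); print(cmd(428.2,-92,78,1.31))
E
```

```text
[ 436.72392288 -259.14468679   79.43139016] 62.7895130657813 11.830434277653694
(array([166.4,  17.5,   1.5]), np.float64(-66.1), 'closing yaw now 0.156')
```

>>> apply_moves(commands="0.015 0.001 0 -7;0.04 0.004 0 -14;0.07 0.007 0 -21;0.1 0.01 0 -28;0.125 0.013 0 -35;0.145 0.015 0 -42;0.16 0.017 0 -49;0.166 0.0175 0 -56;0.166 0.0175 0 -63;0.166 0.0175 0 -66")

```text
t: 24.35
position: [432.7, -92.7, 79.6]
tcp_rot: [0.408, 3.114, -0.0]
force: [-0.2, -0.0, -0.0]
width: 62.9
grasp_force: 11.8
```

```bash
python3 - <<'E'
from h import *
p,_=shot("wrist","w13"); q,_=shot("side","s13"); s=observe(); print(s["position"],s["width"],s["grasp_force"],s["q"].round(2)); print(cmd(428.2,-92,-32,1.31))
for c,pp in (("wrist",p),("side",q)):
  for l,z in (("timer_mat",3),("timer",134)):
    for r in nets.regions_of(c,l)[:1]: print(c,l,r["confidence"],square(pp,r["region"],z,0))
E
```

```text
[432.67113139 -93.0238081   79.44320684] 62.68059033874104 11.834578276611865 [-0.32  0.31  2.01 -0.    0.82 -1.62]
(array([  4.7,  -0.2, 111.4]), np.float64(-0.4), 'closing yaw now 1.304')
wrist timer_mat 0.6 (array([405.4, -85.9]), array([88.6, 41.1]), np.float64(-0.261))
wrist timer 0.76 (array([420.4, -87.9]), array([60.8, 45.8]), np.float64(-0.253))
side timer_mat 0.72 (array([428.5, -91.6]), array([88.4, 88. ]), np.float64(-0.26))
side timer 0.74 (array([ 523.4, -103.1]), array([27.6, 56.6]), np.float64(0.183))
```

>>> apply_moves(commands="0.002 0 0.025 -0.4;0.0045 0 0.055 -0.4;0.0047 0 0.08 -0.4;0.0047 0 0.1 -0.4;0.0047 0 0.108 -0.4;0.0047 0 0.1115 -0.4;0.0047 0 0.1115 -0.4;0.0047 0 0.1115 -0.4")

```text
t: 25.32
position: [428.4, -92.0, -32.3]
tcp_rot: [0.41, 3.114, -0.0]
force: [0.8, -0.1, -0.5]
width: 62.7
grasp_force: 12.0
```

```bash
python3 - <<'E'
from h import *
p,_=shot("wrist","w14"); q,_=shot("side","s14"); s=observe(); print(s["position"],s["width"],s["force"].round(1))
for c,pp in (("wrist",p),("side",q)):
  for l,z in (("timer_mat",3),("timer",27)):
    for r in nets.regions_of(c,l)[:1]: print(c,l,r["confidence"],square(pp,r["region"],z,0))
E
```

```text
[428.44910113 -92.020568   -32.23732184] 62.96650030629733 [-0.8 -0.1 -0.6]
wrist timer_mat 0.77 (array([402.9, -84.9]), array([87.7, 35.9]), np.float64(-0.262))
wrist timer 0.65 (array([414.5, -86.7]), array([59.2, 44.4]), np.float64(-0.262))
side timer_mat 0.64 (array([429. , -91.6]), array([88.6, 90.3]), np.float64(-0.25))
side timer 0.89 (array([406.4, -75.2]), array([66.7, 20.7]), np.float64(-0.259))
```

>>> apply_moves(commands="0 0 0 0;0 0 0 0;0 0 0 0;0 0 0 0;0 0 -0.01 0;0 0 -0.04 0;0 0 -0.08 0;0 0 -0.12 0;0 0 -0.16 0;0 0 -0.16 0", claw=0.8)

```text
t: 26.45
position: [431.0, -92.8, 134.2]
tcp_rot: [0.408, 3.104, -0.003]
force: [1.0, -1.2, 1.6]
width: 83.5
grasp_force: 0.0
```

```bash
python3 - <<'E'
from h import *
s=observe(); print(s["position"]); print("toblack",cmd(400,-230,200,1.85))
q,_=shot("side","s15")
for l,z in (("timer_mat",3),("timer",27)):
    for r in nets.regions_of("side",l)[:1]: print(l,r["confidence"],square(q,r["region"],z,0))
E
```

```text
[431.02320159 -92.7932675  134.21060582]
toblack (array([  -6.1, -140.6,  -65.6]), np.float64(-31.0), 'closing yaw now 1.310')
timer_mat 0.87 (array([428.5, -92. ]), array([89.6, 89.5]), np.float64(-0.25))
timer 0.9 (array([428. , -80.4]), array([68.7, 67.2]), np.float64(-0.257))
```

```bash
python3 - <<'E'
from h import *
print(cmd(360,-230,300,1.85))
E
```

```text
(array([  29.5, -151. , -172.6]), np.float64(-31.0), 'closing yaw now 1.310')
```

>>> apply_moves(commands="0 0 -0.04 0;0 -0.01 -0.08 -5;0.0295 -0.151 -0.1726 -31;0.0295 -0.151 -0.1726 -31;0.0295 -0.151 -0.1726 -31;0.0295 -0.151 -0.1726 -31;0.0295 -0.151 -0.1726 -31;0.0295 -0.151 -0.1726 -31;0.0295 -0.151 -0.1726 -31")

```text
t: 27.35
position: [359.9, -230.3, 298.6]
tcp_rot: [0.434, -3.11, -0.002]
force: [0.3, -0.1, -1.2]
width: 83.5
grasp_force: 0.0
```

```bash
python3 - <<'E'
from h import *
p,im=shot("wrist","w16"); s=observe(); print(s["position"],s["q"].round(2),s["t"])
for l,z in (("timer_mat",3),("timer",27),("spill_tray",14)):
    for r in nets.regions_of("wrist",l)[:1]: print(l,round(r["confidence"],2),square(p,r["region"],z,0),(np.array(r["extent"])*[640,480,640,480]).round())
for l in ("bottle_blue","bottle_black"):
    for r in nets.place_of("wrist",l)[:3]: print(l,round(r["confidence"],2),px(r["at"]).round(),ray(p,px(r["at"]),4).round(1)[:2])
hsv=cv2.cvtColor(cv2.imread("pics/w16.png"),cv2.COLOR_BGR2HSV)
for nm,m,z in (("bluecap",(hsv[...,0]>105)&(hsv[...,0]<125)&(hsv[...,1]>150),102),("black",(hsv[...,2]<45),110),("green",(hsv[...,0]>55)&(hsv[...,0]<85)&(hsv[...,1]>130),3)):
    n,l,st,c=cv2.connectedComponentsWithStats(m.astype(np.uint8)); print(nm,[(st[i].tolist(),c[i].round(1).tolist(),ray(p,c[i],z).round(1)[:2].tolist()) for i in range(1,n) if st[i,4]>200 and st[i,1]<285])
E
```

```text
[ 360.00071723 -229.53891745  298.16570819] [-0.68  0.01  1.77  0.    1.36 -2.53] 27.4
timer_mat 0.62 (array([428.9, -91.7]), array([89.2, 91.9]), np.float64(-0.268)) [350. 236. 431. 307.]
timer 0.6 (array([422.9, -96.9]), array([65.8, 65.5]), np.float64(-0.328)) [363. 246. 421. 300.]
spill_tray 0.95 (array([ 334.8, -306.1]), array([132.5, 131.5]), np.float64(-0.448)) [203. 104. 327. 236.]
bottle_blue 0.74 [263. 147.] [ 301. -319.]
bottle_black 0.89 [273. 204.] [ 374.8 -286.3]
bottle_black 0.69 [366. 189.] [ 317.4 -162.9]
bluecap [([236, 125, 32, 33, 794], [251.6, 141.1], [297.2, -318.6]), ([232, 272, 43, 40, 1356], [252.6, 291.2], [471.2, -275.9])]
black [([565, 0, 75, 43, 1739], [610.6, 14.9], [78.8, 3.4]), ([60, 109, 10, 105, 816], [64.2, 159.8], [373.2, -512.2]), ([454, 144, 101, 22, 261], [496.6, 158.3], [240.8, -51.8]), ([480, 165, 160, 235, 10100], [579.6, 293.1], [361.4, 109.2]), ([251, 201, 22, 26, 472], [261.0, 213.2], [371.8, -288.3])]
green [([60, 109, 9, 104, 639], [64.0, 159.8], [394.7, -584.3]), ([349, 235, 78, 73, 995], [380.9, 265.0], [420.3, -105.1])]
```

The timer reads as centred on the mat to within about 3 mm: roughly (426,-93) after correcting for its visible sides, against the mat's (428.5,-92). Now I'll measure the two empty pads from the saved overhead picture, which needs no camera call.

```bash
python3 - <<'E'
from h import *
w7=params("wrist",{"position":np.array([596.18,-285.89,224.42]),"tcp_rot":np.array([-2.671,-1.649,.002])})
w8=params("wrist",{"position":np.array([597.1,-285.25,10.77]),"tcp_rot":np.array([-2.67,-1.656,.0])})
for n,p in (("w7",w7),("w8",w8)):
  im=cv2.imread(f"pics/{n}.png"); g=im.max(2); m=((g<62)).astype(np.uint8); m=cv2.morphologyEx(m,cv2.MORPH_CLOSE,np.ones((9,9)))
  k,l,st,c=cv2.connectedComponentsWithStats(m)
  for i in range(1,k):
    if 1500<st[i,4]<14000 and 140<c[i][0]<300 and 120<c[i][1]<260:
      ct=max(cv2.findContours((l==i).astype(np.uint8),cv2.RETR_EXTERNAL,cv2.CHAIN_APPROX_NONE)[0],key=len)[:,0,:]
      h=cv2.convexHull(ct)[:,0,:]; gg=np.array([ray(p,q,6)[:2] for q in h],np.float32); print(n,st[i],cv2.minEnclosingCircle(gg))
s=observe(); print(cmd(375.5,-291.3,200,1.85))
E
```

```text
w7 [ 227  152   55   56 2381] ((550.159912109375, -218.65542602539062), 33.37034225463867)
w8 [ 139  149  111  110 9475] ((550.1199951171875, -218.50729370117188), 33.739925384521484)
(array([  2.7, -63.9,  98.9]), np.float64(0.1), 'closing yaw now 1.852')
```

>>> apply_moves(commands="0.0027 -0.064 0.03 0;0.0027 -0.064 0.06 0;0.0027 -0.064 0.1 0;0.0027 -0.064 0.1 0;0.0027 -0.064 0.1 0;0.0027 -0.064 0.1 0")

```text
t: 28.15
position: [375.9, -292.1, 201.1]
tcp_rot: [-0.439, 3.11, -0.001]
force: [-0.8, -0.5, -0.2]
width: 83.8
grasp_force: 0.0
```

```bash
python3 - <<'E'
from h import *
p,im=shot("wrist","w17"); s=observe(); print(s["position"])
for r in nets.place_of("wrist","bottle_black")[:2]: print(round(r["confidence"],2),px(r["at"]).round(),ray(p,px(r["at"]),4).round(1)[:2])
g=cv2.imread("pics/w17.png").max(2); k,l,st,c=cv2.connectedComponentsWithStats((g<60).astype(np.uint8))
print([(st[i].tolist(),ray(p,st[i,:2]+st[i,2:4]/2,110).round(1)[:2].tolist()) for i in range(1,k) if st[i,4]>300 and 250<c[i][0]<380 and c[i][1]<300])
print(cmd(375.5,-291.3,36))
E
```

```text
[ 376.26286887 -292.37221113  201.78900543]
0.6 [432. 199.] [ 318.7 -163.7]
0.54 [310. 179.] [ 335.7 -306.6]
[([298, 214, 34, 37, 980], [372.6, -290.7])]
(array([  0.8,   1.9, 166. ]), 0, 'closing yaw now 1.851')
```

>>> apply_moves(commands="0.001 0.001 0.04 0;0.001 0.001 0.08 0;0.001 0.001 0.12 0;0.001 0.001 0.15 0;0.001 0.001 0.162 0;0.001 0.001 0.165 0;0.001 0.001 0.165 0")

```text
t: 28.83
position: [374.9, -292.0, 35.6]
tcp_rot: [-0.439, 3.11, -0.001]
force: [0.2, -0.2, -0.6]
width: 83.5
grasp_force: 0.0
```

>>> apply_moves(commands="0 0 0 0;0 0 0 0;0 0 0 0;0 0 0 0;0 0 0 0;0 0 0 0;0 0 0 0", claw=-0.1, squeeze=20)

```text
t: 29.42
position: [374.4, -291.8, 34.9]
tcp_rot: [-0.438, 3.111, -0.001]
force: [-0.8, 0.4, 4.7]
width: 49.7
grasp_force: 20.0
```

```bash
python3 - <<'E'
from h import *
s=observe(); print(s["position"],s["force"].round(1)); print(cmd(549.8,-218.8,116,2.24))
E
```

```text
[ 374.3602574  -291.81512991   34.92967927] [-0.8  0.4  4.7]
(array([-188.8,   21.7,  -81. ]), np.float64(-22.3), 'closing yaw now 1.851')
```

>>> apply_moves(commands="0 0 -0.02 0;0 0 -0.05 0;-0.02 0.002 -0.078 -3;-0.05 0.006 -0.081 -7;-0.085 0.01 -0.081 -11;-0.12 0.014 -0.081 -15;-0.15 0.017 -0.081 -19;-0.175 0.02 -0.081 -22.3;-0.189 0.0217 -0.081 -22.3;-0.189 0.0217 -0.081 -22.3")

```text
t: 30.25
position: [551.7, -217.3, 115.1]
tcp_rot: [-1.035, 2.966, 0.0]
force: [0.0, 0.4, -1.0]
width: 49.5
grasp_force: 20.0
```

```bash
python3 - <<'E'
from h import *
p,im=shot("wrist","w18"); s=observe(); print(s["position"],s["width"],s["q"].round(2)); print(cmd(549.8,-218.8,37.2))
print(bluepad(p,"w18"))
g=cv2.imread("pics/w18.png").max(2); k,l,st,c=cv2.connectedComponentsWithStats((g<60).astype(np.uint8))
print([(st[i].tolist(),ray(p,st[i,:2]+st[i,2:4]/2,110+81).round(1)[:2].tolist()) for i in range(1,k) if st[i,4]>300 and 250<c[i][0]<380 and c[i][1]<300])
E
```

```text
[ 550.17805884 -217.86906982  115.00812473] 49.70459141563088 [-0.46  0.5   1.6   0.    1.04 -2.7 ]
(array([ 0.8, -0.6, 77.8]), 0, 'closing yaw now 2.241')
(((513.7135620117188, -282.2445983886719), 33.612491607666016), ((513.896240234375, -282.2188720703125), (65.78025817871094, 66.15941619873047), 22.627609252929688))
[([279, 191, 71, 50, 2182], [515.0, -244.2])]
```

>>> apply_moves(commands="0.001 -0.0005 0.03 0;0.001 -0.0005 0.055 0;0.001 -0.0005 0.07 0;0.001 -0.0005 0.0765 0;0.001 -0.0005 0.078 0;0.001 -0.0005 0.078 0;0.001 -0.0005 0.078 0")

```text
t: 30.88
position: [549.4, -220.1, 38.4]
tcp_rot: [-1.03, 2.967, -0.001]
force: [-0.4, -0.4, -1.9]
width: 49.5
grasp_force: 20.0
```

>>> apply_moves(commands="0 0 0 0;0 0 0 0;0 0 0 0;0 0 0 0;0 0 -0.03 0;0 0 -0.07 0;0 0 -0.11 0;0 0 -0.15 0;0 0 -0.165 0;0 0 -0.165 0", claw=0.72)

```text
t: 31.72
position: [551.1, -220.4, 207.3]
tcp_rot: [-1.03, 2.962, -0.008]
force: [0.4, -0.4, 0.2]
width: 79.8
grasp_force: 0.0
```

```bash
python3 - <<'E'
from h import *
p,im=shot("wrist","w19"); s=observe(); print(s["position"],s["t"]); 
g=cv2.imread("pics/w19.png").max(2); k,l,st,c=cv2.connectedComponentsWithStats((g<62).astype(np.uint8))
print([(st[i].tolist(),ray(p,st[i,:2]+st[i,2:4]/2,112).round(1)[:2].tolist()) for i in range(1,k) if st[i,4]>300 and 230<c[i][0]<400 and c[i][1]<300])
for cam,pp in (("wrist",p),("side",shot("side","s19")[0])):
  for l in ("bottle_black","pad_black","bottle_blue"):
    for r in nets.place_of(cam,l)[:2]: print(cam,l,round(r["confidence"],2),px(r["at"]).round(),ray(pp,px(r["at"]),6).round(1)[:2])
print(cmd(296.7,-320.9,200,1.78))
E
```

```text
[ 550.09480555 -219.91836462  204.42878215] 31.7667
[([289, 185, 56, 44, 731], [530.0, -232.4]), ([299, 214, 34, 37, 987], [548.4, -218.9])]
wrist bottle_black 0.97 [317. 214.] [ 548.4 -218. ]
wrist bottle_black 0.67 [485.  80.] [ 321.2 -166.6]
wrist pad_black 0.46 [148.  43.] [ 516.3 -471.9]
side bottle_black 0.92 [273. 282.] [ 549.  -222.9]
side bottle_black 0.6 [418. 333.] [ 320.3 -159.2]
side pad_black 0.71 [274. 284.] [ 546.9 -218.9]
side bottle_blue 0.71 [435. 255.] [ 298.2 -324.9]
(array([260.8,  76.9,   1.9]), np.float64(26.3), 'closing yaw now 2.240')
```

The black-capped bottle stands at about (548.5,-219), within 1–2 mm of its pad's centre (550,-219). Next is the blue-capped one.

>>> apply_moves(commands="0.261 0.077 0 26.3;0.261 0.077 0 26.3;0.261 0.077 0 26.3;0.261 0.077 0 26.3;0.261 0.077 0 26.3;0.261 0.077 0 26.3;0.261 0.077 0 26.3;0.261 0.077 0 26.3;0.261 0.077 0 26.3;0.261 0.077 0 26.3")

```text
t: 32.95
position: [297.4, -321.0, 202.5]
tcp_rot: [-0.329, 3.124, 0.0]
force: [0.7, 0.9, 0.3]
width: 80.1
grasp_force: 0.0
```

```bash
cat >> h.py <<'E'
def bluecap(p,name,z):
    hsv=cv2.cvtColor(cv2.imread(f"pics/{name}.png"),cv2.COLOR_BGR2HSV); m=(hsv[...,0]>105)&(hsv[...,0]<125)&(hsv[...,1]>150)
    n,l,st,c=cv2.connectedComponentsWithStats(m.astype(np.uint8)); return [(st[i].tolist(),ray(p,st[i,:2]+st[i,2:4]/2,z).round(1)[:2].tolist()) for i in range(1,n) if st[i,4]>200]
E
python3 - <<'E'
from h import *
p,im=shot("wrist","w20"); s=observe(); print(s["position"],s["q"].round(2)); print(bluecap(p,"w20",102))
for r in nets.place_of("wrist","bottle_blue")[:2]: print(round(r["confidence"],2),px(r["at"]).round(),ray(p,px(r["at"]),4).round(1)[:2])
print(cmd(296.7,-320.9,29))
E
```

```text
[ 297.59972952 -320.82215127  202.45636313] [-0.93  0.12  1.9   0.    1.13 -2.71]
[([295, 212, 38, 39, 1143], [295.3, -320.0]), ([283, 361, 50, 39, 1645], [447.6, -293.8])]
0.95 [311. 218.] [ 300.7 -321.7]
(array([  1. ,  -0. , 173.4]), 0, 'closing yaw now 1.782')
```

>>> apply_moves(commands="0.001 0 0.04 0;0.001 0 0.08 0;0.001 0 0.12 0;0.001 0 0.155 0;0.001 0 0.17 0;0.001 0 0.173 0;0.001 0 0.173 0")

```text
t: 33.63
position: [296.2, -320.6, 29.0]
tcp_rot: [0.331, -3.123, -0.003]
force: [-0.3, 0.7, 0.4]
width: 80.0
grasp_force: 0.0
```

>>> apply_moves(commands="0 0 0 0;0 0 0 0;0 0 0 0;0 0 0 0;0 0 0 0;0 0 0 0;0 0 0 0", claw=-0.1, squeeze=20)

```text
t: 34.22
position: [296.1, -321.6, 30.2]
tcp_rot: [-0.329, 3.124, -0.001]
force: [-0.3, 1.4, 7.5]
width: 51.6
grasp_force: 20.0
```

```bash
python3 - <<'E'
from h import *
s=observe(); print(s["position"],s["force"].round(1)); print(cmd(514.2,-282,115,2.11))
E
```

```text
[ 296.14906266 -321.57073172   30.20793549] [-0.3  1.4  7.5]
(array([-221.6,   -6.8,  -84.7]), np.float64(-18.9), 'closing yaw now 1.781')
```

>>> apply_moves(commands="0 0 -0.02 0;0 0 -0.05 0;-0.02 -0.001 -0.078 -3;-0.05 -0.002 -0.0847 -6;-0.085 -0.003 -0.0847 -9;-0.12 -0.004 -0.0847 -12;-0.155 -0.005 -0.0847 -15;-0.185 -0.006 -0.0847 -18.9;-0.208 -0.0068 -0.0847 -18.9;-0.2216 -0.0068 -0.0847 -18.9")

```text
t: 35.05
position: [516.1, -280.9, 114.0]
tcp_rot: [-0.84, 3.027, 0.0]
force: [0.3, -0.3, -1.9]
width: 51.3
grasp_force: 20.0
```

>>> apply_moves(commands="-0 0 0 0;0 0 0 0")

```text
t: 35.22
position: [513.7, -281.4, 113.8]
tcp_rot: [0.839, -3.027, -0.001]
force: [-0.4, 0.1, -1.4]
width: 51.6
grasp_force: 20.0
```

```bash
python3 - <<'E'
from h import *
p,im=shot("wrist","w21"); s=observe(); print(s["position"],s["width"],s["q"].round(2)); print(cmd(514.2,-282,32.4)); print(bluecap(p,"w21",102+84.7))
E
```

```text
[ 513.14161906 -281.6360532   113.96927351] 51.44212245817723 [-0.58  0.49  1.62 -0.    1.03 -2.69]
(array([-0.8, -0.9, 81.6]), 0, 'closing yaw now 2.111')
[([275, 195, 73, 50, 2018], [476.2, -303.4]), ([273, 270, 83, 55, 3649], [503.2, -285.8])]
```

>>> apply_moves(commands="-0.001 -0.001 0.03 0;-0.001 -0.001 0.058 0;-0.001 -0.001 0.074 0;-0.001 -0.001 0.08 0;-0.001 -0.001 0.082 0;-0.001 -0.001 0.082 0;-0.001 -0.001 0.082 0")

```text
t: 35.85
position: [515.4, -282.6, 33.2]
tcp_rot: [-0.837, 3.027, -0.001]
force: [-0.6, -0.2, -2.1]
width: 51.6
grasp_force: 20.0
```

>>> apply_moves(commands="0 0 0 0;0 0 0 0;0 0 0 0;0 0 0 0;0 0 -0.03 0;0 0 -0.07 0;0 0 -0.11 0;0 0 -0.15 0;0 0 -0.17 0;0 0 -0.17 0", claw=0.72)

```text
t: 36.68
position: [517.3, -283.3, 207.8]
tcp_rot: [-0.836, 3.022, -0.01]
force: [0.6, -1.3, 0.3]
width: 80.0
grasp_force: 0.0
```

```bash
python3 - <<'E'
from h import *
p,im=shot("wrist","w22"); s=observe(); print(s["position"],s["t"]); print(bluecap(p,"w22",104))
for cam,pp in (("wrist",p),("side",shot("side","s22")[0])):
  for l,z in (("bottle_blue",6),("pad_blue",6),("bottle_black",6),("pad_black",6),("timer_mat",3),("timer",3),("tally_counter",0),("tape_roll",0)):
    for r in nets.place_of(cam,l)[:2]: print(cam,l,round(r["confidence"],2),px(r["at"]).round(),ray(pp,px(r["at"]),z).round(1)[:2])
print(cmd(400,-300,330))
E
```

```text
[ 516.34583645 -282.65468403  204.7255462 ] 36.7333
[([288, 184, 56, 40, 693], [494.0, -294.1]), ([298, 211, 38, 40, 1173], [514.8, -280.6])]
wrist bottle_blue 0.63 [313. 217.] [ 520.3 -281.9]
wrist bottle_black 0.92 [345. 263.] [ 550.  -219.5]
wrist bottle_black 0.82 [498. 118.] [ 319.9 -163.1]
wrist pad_black 0.73 [348. 261.] [ 545.8 -217.8]
wrist pad_black 0.24 [490. 235.] [429.3 -88.2]
wrist timer 0.91 [489. 230.] [425.7 -92.2]
wrist timer 0.67 [307. 253.] [ 564.3 -265.1]
wrist tally_counter 0.77 [170. 130.] [ 518.9 -473.4]
wrist tape_roll 0.94 [140. 235.] [ 650.7 -453.1]
side bottle_blue 0.6 [303. 254.] [ 513.5 -293.6]
side pad_blue 0.71 [305. 255.] [ 509.5 -290.3]
side bottle_black 0.65 [417. 330.] [ 322.2 -163.1]
side bottle_black 0.59 [273. 284.] [ 548.9 -218.8]
side pad_black 0.61 [274. 284.] [ 546.9 -219.9]
side timer 0.65 [336. 365.] [431.2 -86.7]
side timer 0.54 [411. 262.] [ 336.6 -305.3]
side tally_counter 0.89 [315. 187.] [ 525.7 -482.9]
side tape_roll 0.57 [249. 189.] [ 647.7 -455.7]
(array([ 108.2,   44. , -127.6]), 0, 'closing yaw now 2.111')
```

>>> apply_moves(commands="0 0 -0.04 0;0.02 0.01 -0.08 0;0.13 0.008 -0.127 0;0.13 0.008 -0.127 0;0.13 0.008 -0.127 0;0.13 0.008 -0.127 0;0.13 0.008 -0.127 0")

```text
t: 38.17
position: [406.2, -335.7, 330.2]
tcp_rot: [0.811, -3.028, 0.01]
force: [0.5, -0.9, -0.1]
width: 79.9
grasp_force: 0.0
```

```bash
python3 - <<'E'
from h import *
p,im=shot("wrist","w23"); q,_=shot("side","s23"); s=observe(); print(s["position"],s["t"])
M={}
for cam,pp in (("wrist",p),("side",q)):
  for r in nets.regions_of(cam,"timer_mat")[:1]: print(cam,"mat",square(pp,r["region"],3,0))
  for r in nets.regions_of(cam,"timer")[:2]:
    print(cam,"timer",round(r["confidence"],2),square(pp,r["region"],27,0)); m=r["region"]
    # model silhouette of the timer box on the mat at trial centres, best IoU
    best=(0,)
    if m.sum()<200 or abs(ray(pp,np.argwhere(m).mean(0)[::-1],20)[0]-428)>60: continue
    for dx in np.arange(-8,8.1,1):
      for dy in np.arange(-8,8.1,1):
        for yaw in (-.32,-.26,-.2):
          R2=Ro.from_euler("z",yaw).as_matrix(); C=[[428.5+dx,-92+dy,3]+R2@np.array([a,b,c]) for a,b,c in [(i*32,j*32,k) for i in(-1,1) for j in(-1,1) for k in(0,22)]+[(i*30,j*30,24) for i in(-1,1) for j in(-1,1)]]
          h=cv2.convexHull(np.array([proj(pp,x) for x in C],np.float32)); o=np.zeros(m.shape,np.uint8); cv2.fillConvexPoly(o,h.round().astype(int),1)
          iou=(o.astype(bool)&m).sum()/(o.astype(bool)|m).sum()
          if iou>best[0]: best=(round(iou,3),dx,dy,yaw)
    print("best offset from mat centre",best)
E
```

```text
[ 406.93571561 -334.59333821  328.57866965] 38.2667
wrist mat (array([394.3, -92. ]), array([46.4, 99.8]), np.float64(0.206))
wrist timer 0.81 (array([411.6, -93.5]), array([71.6, 32.6]), np.float64(-0.242))
best offset from mat centre (np.float64(0.485), np.float64(-4.0), np.float64(3.0), -0.2)
wrist timer 0.6 (array([ 526.8, -274.4]), array([81.8, 53.4]), np.float64(0.525))
side mat (array([428.7, -92. ]), array([89.3, 89.1]), np.float64(-0.267))
side timer 0.77 (array([428.1, -79.7]), array([68. , 68.2]), np.float64(-0.28))
best offset from mat centre (np.float64(0.834), np.float64(-2.0), np.float64(-1.0), -0.26)
```

```bash
python3 -c "
from workcell import ticket; print(ticket.sign_off())"
```

```text
the job is handed in; nothing more can be done
None
```

I moved both bottles to the spill tray, laid the timer flat on the green mat about 2 mm from its centre, then stood each bottle upright on its own pad within about 2 mm of centre; the tally counter, tape roll and orange look-alike read as unmoved, and I handed the job in at 38 s.

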